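# Nest and pin the feet of a display stand in their packing tray

## Task

Pack the feet of the dismantled display stand for transport: set every foot that is on the table into the nest of its own shape in the plywood tray, fully down and flat, and lock each one with a red-headed pin from the rack, pushed right home through the hole in the foot so that the head sits on the foot. Do not disturb the clay jar, the note pad or the roll of tape.

Things in the scene. Friction and masses are not known exactly. Their poses are not given: they have to be found in the camera images.
- round_foot: loose aluminium display-stand foot, a round disc, 48 mm in diameter; 40 mm high, 0.15 kg, upright on the table at some yaw. A brass-bushed vertical hole 15 mm wide goes through its middle. Origin: centre of its underside, z up. One of the four feet may be absent (no pose).
- square_foot: loose aluminium display-stand foot, a square block, 40 x 40 mm, sides along its own x and y; 40 mm high, 0.15 kg, upright on the table at some yaw. A brass-bushed vertical hole 15 mm wide goes through its middle. Origin: centre of its underside, z up. One of the four feet may be absent (no pose).
- oblong_foot: loose aluminium display-stand foot, a rectangular block, 60 mm along its own x and 28 mm along its own y; 40 mm high, 0.15 kg, upright on the table at some yaw. A brass-bushed vertical hole 15 mm wide goes through its middle. Origin: centre of its underside, z up. One of the four feet may be absent (no pose).
- hex_foot: loose aluminium display-stand foot, a hexagonal block, 54 mm across flats; one pair of flats faces its own +y and -y, two corners lie on its own x axis (62 mm corner to corner); 40 mm high, 0.15 kg, upright on the table at some yaw. A brass-bushed vertical hole 15 mm wide goes through its middle. Origin: centre of its underside, z up. One of the four feet may be absent (no pose).
- tray: fixed plywood tray, 186 x 186 x 28 mm high (192 mm over its edge battens); origin: centre of its underside, on the table. Four nests 18 mm deep, each 4 mm wider than its foot, centred 45 mm either way from the middle. A brass-bushed 19 mm hole goes through each nest's floor down to the table. A nested foot's top is 50 mm above the table.
- nest_round (a point): centre of the floor of the tray's round nest; 10 mm above the table; axes parallel to the tray's
- nest_square (a point): centre of the floor of the tray's square nest, its sides along the point's x and y; 10 mm above the table; axes parallel to the tray's
- nest_oblong (a point): centre of the floor of the tray's oblong nest, long side along the point's x; 10 mm above the table; axes parallel to the tray's
- nest_hex (a point): centre of the floor of the tray's hexagonal nest, a pair of flats facing the point's +y and -y; 10 mm above the table; axes parallel to the tray's
- rack: fixed light wooden pin rack, 206 mm along its own x, 50 mm along its own y, 50 mm high, origin at the centre of its underside; five pins stand in holes in a row along its x, 40 mm apart, the middle one at its origin
- pin0: loose retaining pin, 30 g: steel shank 11 mm thick, 46 mm long, its last 6 mm tapering to 6 mm; red head on top, 18 mm thick, 22 mm high, to grip. Origin: tip's end; z towards the head. Starts upright in the rack, tip 4 mm and head 50 to 72 mm above the table; the same heights when home in a nested foot. All five alike; at least one is spare.
- pin1: loose retaining pin, 30 g: steel shank 11 mm thick, 46 mm long, its last 6 mm tapering to 6 mm; red head on top, 18 mm thick, 22 mm high, to grip. Origin: tip's end; z towards the head. Starts upright in the rack, tip 4 mm and head 50 to 72 mm above the table; the same heights when home in a nested foot. All five alike; at least one is spare.
- pin2: loose retaining pin, 30 g: steel shank 11 mm thick, 46 mm long, its last 6 mm tapering to 6 mm; red head on top, 18 mm thick, 22 mm high, to grip. Origin: tip's end; z towards the head. Starts upright in the rack, tip 4 mm and head 50 to 72 mm above the table; the same heights when home in a nested foot. All five alike; at least one is spare.
- pin3: loose retaining pin, 30 g: steel shank 11 mm thick, 46 mm long, its last 6 mm tapering to 6 mm; red head on top, 18 mm thick, 22 mm high, to grip. Origin: tip's end; z towards the head. Starts upright in the rack, tip 4 mm and head 50 to 72 mm above the table; the same heights when home in a nested foot. All five alike; at least one is spare.
- pin4: loose retaining pin, 30 g: steel shank 11 mm thick, 46 mm long, its last 6 mm tapering to 6 mm; red head on top, 18 mm thick, 22 mm high, to grip. Origin: tip's end; z towards the head. Starts upright in the rack, tip 4 mm and head 50 to 72 mm above the table; the same heights when home in a nested foot. All five alike; at least one is spare.
- clay_jar: old brown clay jar, 70 mm wide, 107 mm high, standing behind the work; origin at the centre of its underside. Fragile bystander
- note_pad: block of yellow sticky notes, 50 x 74 x 12 mm, in front of the work; origin at the centre of its underside. Bystander
- film_tape: roll of tan tape lying flat, 60 mm across, 19 mm high, in front of the work; origin at the centre of its underside. Bystander
Mind the look-alikes: they are no part of the job. What is shaped like the hex_foot but pink or purple is not meant. What is shaped like the square_foot but blue is not meant.

How it is judged:
At the end, for the whole second after the job is handed in: every foot present is upright (4.5 deg), released and at rest on the floor of the nest of its own shape (5 mm of its centre, at most 3 mm above the floor), with a pin through its hole, at most 4 mm short of home, within 6 mm of the foot's axis and 8.5 deg of upright (horizontal distance between round_foot and nest_round below 0.005 m and height (world z) of each of round_foot, square_foot, oblong_foot, hex_foot below 0.013 m and angle between each of round_foot, square_foot, oblong_foot, hex_foot's own z axis and vertical below 0.08 rad and linear speed of each of round_foot, square_foot, oblong_foot, hex_foot below 0.02 m/s and ((horizontal distance between pin0 and round_foot below 0.006 m and height (world z) of pin0 below 0.008 m and angle between pin0's own z axis and vertical below 0.15 rad and linear speed of pin0 below 0.02 m/s) or (horizontal distance between pin1 and round_foot below 0.006 m and height (world z) of pin1 below 0.008 m and angle between pin1's own z axis and vertical below 0.15 rad and linear speed of pin1 below 0.02 m/s) or (horizontal distance between pin2 and round_foot below 0.006 m and height (world z) of pin2 below 0.008 m and angle between pin2's own z axis and vertical below 0.15 rad and linear speed of pin2 below 0.02 m/s) or (horizontal distance between pin3 and round_foot below 0.006 m and height (world z) of pin3 below 0.008 m and angle between pin3's own z axis and vertical below 0.15 rad and linear speed of pin3 below 0.02 m/s) or (horizontal distance between pin4 and round_foot below 0.006 m and height (world z) of pin4 below 0.008 m and angle between pin4's own z axis and vertical below 0.15 rad and linear speed of pin4 below 0.02 m/s)) and horizontal distance between square_foot and nest_square below 0.005 m and ((horizontal distance between pin0 and square_foot below 0.006 m and height (world z) of pin0 below 0.008 m and angle between pin0's own z axis and vertical below 0.15 rad and linear speed of pin0 below 0.02 m/s) or (horizontal distance between pin1 and square_foot below 0.006 m and height (world z) of pin1 below 0.008 m and angle between pin1's own z axis and vertical below 0.15 rad and linear speed of pin1 below 0.02 m/s) or (horizontal distance between pin2 and square_foot below 0.006 m and height (world z) of pin2 below 0.008 m and angle between pin2's own z axis and vertical below 0.15 rad and linear speed of pin2 below 0.02 m/s) or (horizontal distance between pin3 and square_foot below 0.006 m and height (world z) of pin3 below 0.008 m and angle between pin3's own z axis and vertical below 0.15 rad and linear speed of pin3 below 0.02 m/s) or (horizontal distance between pin4 and square_foot below 0.006 m and height (world z) of pin4 below 0.008 m and angle between pin4's own z axis and vertical below 0.15 rad and linear speed of pin4 below 0.02 m/s)) and horizontal distance between oblong_foot and nest_oblong below 0.005 m and ((horizontal distance between pin0 and oblong_foot below 0.006 m and height (world z) of pin0 below 0.008 m and angle between pin0's own z axis and vertical below 0.15 rad and linear speed of pin0 below 0.02 m/s) or (horizontal distance between pin1 and oblong_foot below 0.006 m and height (world z) of pin1 below 0.008 m and angle between pin1's own z axis and vertical below 0.15 rad and linear speed of pin1 below 0.02 m/s) or (horizontal distance between pin2 and oblong_foot below 0.006 m and height (world z) of pin2 below 0.008 m and angle between pin2's own z axis and vertical below 0.15 rad and linear speed of pin2 below 0.02 m/s) or (horizontal distance between pin3 and oblong_foot below 0.006 m and height (world z) of pin3 below 0.008 m and angle between pin3's own z axis and vertical below 0.15 rad and linear speed of pin3 below 0.02 m/s) or (horizontal distance between pin4 and oblong_foot below 0.006 m and height (world z) of pin4 below 0.008 m and angle between pin4's own z axis and vertical below 0.15 rad and linear speed of pin4 below 0.02 m/s)) and horizontal distance between hex_foot and nest_hex below 0.005 m and ((horizontal distance between pin0 and hex_foot below 0.006 m and height (world z) of pin0 below 0.008 m and angle between pin0's own z axis and vertical below 0.15 rad and linear speed of pin0 below 0.02 m/s) or (horizontal distance between pin1 and hex_foot below 0.006 m and height (world z) of pin1 below 0.008 m and angle between pin1's own z axis and vertical below 0.15 rad and linear speed of pin1 below 0.02 m/s) or (horizontal distance between pin2 and hex_foot below 0.006 m and height (world z) of pin2 below 0.008 m and angle between pin2's own z axis and vertical below 0.15 rad and linear speed of pin2 below 0.02 m/s) or (horizontal distance between pin3 and hex_foot below 0.006 m and height (world z) of pin3 below 0.008 m and angle between pin3's own z axis and vertical below 0.15 rad and linear speed of pin3 below 0.02 m/s) or (horizontal distance between pin4 and hex_foot below 0.006 m and height (world z) of pin4 below 0.008 m and angle between pin4's own z axis and vertical below 0.15 rad and linear speed of pin4 below 0.02 m/s))); the robot touches nothing.
It fails at once if the clay jar is moved more than 3 cm or tipped (distance of clay_jar from where it was at the start of the episode above 0.03 m or angle between clay_jar's own z axis and vertical above 0.4 rad).
It fails at once if the note pad is moved more than 3 cm (distance of note_pad from where it was at the start of the episode above 0.03 m).
It fails at once if the roll of tape is moved more than 3 cm (distance of film_tape from where it was at the start of the episode above 0.03 m).
Of round_foot, square_foot, oblong_foot, hex_foot only 3 to 4 are there at a start; the rules pass over those that are not, and their reading is None.
At some moment in a run one of round_foot, square_foot, oblong_foot, hex_foot may be knocked a few centimetres aside while the robot is not near it.
It also fails if it takes over 210 s, if anything falls off the work surface, if the arm or the gripper's body presses on something with over 40 N, if the wrist force passes 120 N, or if a joint passes its speed limit or range.

## Robot

A 6-joint arm with a two-finger parallel gripper is mounted at the origin on the work surface; the furniture and walls round the work are solid. World frame = base frame: x ahead of the robot, y to its left, z up, the work surface at z = 0. Lengths are in m, angles in rad, forces in N, time in s.
With the tool pointing down it reaches from about 0.325 to 0.775 m from the base axis. Payload 9.3 kg.
Tool frame: the origin (TCP) lies midway between the tips of the shut fingers; the grasp point (between the pads) lies 19 mm behind it (bot.tcp_to_grasp is the distance from the TCP to the grasp point, in m); z points along the fingers, y is the direction in which the jaws open and shut (so a half turn about z gives the same grasp; the last joint's range is limited). The gripper opens to 85 mm and grips with 20 to 120 N. Pads are 22 mm wide; open, the fingers measure 114 mm over their backs; the gripper's body (76 mm by 85 mm) begins 54 mm behind the grasp point. The pads swing forward as they close: fully open they stand 13 mm farther back than shut.
Start: joints at [-0.153, 0.259, 0.021, 1.334, 0, 1.418], TCP at [0.55, -0, 0.2] pointing down, gripper open.
Joint ranges: [-3.04, 3.04], [-0.91, 1.82], [-1.04, 1.36], [-1.92, 1.95], [-1.52, 1.45], [-3.14, 3.14]. Speed limits (rad/s): [2.22, 2.22, 2.79, 3.14, 3.14, 3.14].

## Interface

Orientations are given as a rotation vector (axis times angle).
In Python, from cell import observe, viewer, order, bot gives the robot as it stands. The module is installed in compiled form; this text tells all that it offers.
- The arm moves only by the shell command python3 -m crank 'ROWS' [FORCE]. ROWS is JSON, a list of rows, each a list of 3 entries, a list of its own where there are three numbers: the shift along the world's x, y, z in m, then the turn, a rotation vector about the world's x, y, z in degrees, then the closure, from -1 (fully open) to 1 (shut). In form: [[[dx, dy, dz], [wx, wy, wz], gripper], ...]. A call has 1 to 20 rows; each row shifts and turns the pose as measured when the row begins; what a row does not reach is not made up. A row lasts 1/10 s, in which the tool goes at most 50 mm and 8.59 degrees, less where a joint would pass 70% of its speed; a pose out of reach is approached as far as the arm can. A call is refused whole if a number of a shift passes 0.05 or a number of a turn 8.59, either way. A call with a gripper value outside its range is refused whole. The fingers move at their own pace and stop on an object; FORCE is the grip in N (left out, the last holds). Time passes only in rows, so rows that do not move let the fingers close. It gives the time, the measured TCP pose, the force and the opening at its end, in the units of the state.
- observe(): the state, without advancing time (a new reading comes with each control period).
- viewer.capture(name): name is "scene" or "side" or "wrist"; returns a dict with "pixels" (400x640x3 uint8, red, green, blue), "mtx" (3x3 intrinsics, pixels), "distortion" ([k1, k2, p1, p2, k3] as OpenCV has them; the pictures are not rectified), "world_from_camera" (4x4, takes a point from camera to world coordinates). Camera axes: x right, y up, looking along -z (the intrinsics and any distortion apply to the point x, -y, -z); pixel columns grow to the right and rows downward; lengths in m; the calibration is good to about 2 mm. A picture is of the moment at which its call begins. There is no depth.
- order.close_job(): hands the job in, once; it reports no verdict.
The state is a dict: "clock": time; "q": joint angles; "joint_velocities": joint speeds; "tau": joint torques, N m; "position": TCP position; "eef_rot": TCP orientation; "contact_force": force on the tool from outside, world axes, zero at the start; "ft_torque": the same for the moment, N m; "finger_gap": opening from 0.0 (shut) to 1.0 (fully open).
Only numpy, scipy, OpenCV 4.12 (cv2) and the standard library are available. Lean on these libraries where they do the work, as an engineer would, in place of code of your own. Each camera call takes 0.05 s, during which the arm holds its last target. There are 200 camera calls.

## Working session

There is one attempt and no reset: what is moved stays moved. The work goes in short steps, Python scripts to look and compute and a shell command to move; the robot and the scene stay as the last step left them, time stands still between calls to the robot, and variables do not carry over. Pictures are saved under pics/ and viewed, about 12 in all and at most 16, crops included, and the job is handed in when it is done.

```bash
mkdir -p pics; python3 - <<'E'
from cell import observe, viewer, bot
import cv2,numpy as np
print(observe(), bot.tcp_to_grasp)
for n in ("scene","side"):
    c=viewer.capture(n); cv2.imwrite(f"pics/{n}0.png",c["pixels"][:,:,::-1]); print(n,c["mtx"],c["distortion"],c["world_from_camera"])
E
```

```text
{'clock': 0.0, 'q': array([-1.52575132e-01,  2.59221497e-01,  2.07123074e-02,  1.33369496e+00,
        3.22918901e-05,  1.41819268e+00]), 'joint_velocities': array([ 0.00028008,  0.00040016,  0.0002419 ,  0.00110515,  0.00093743,
       -0.00180751]), 'tau': array([-2.65873996e-04, -5.55637658e+01,  3.44536042e+01,  1.31759423e-02,
       -2.94380488e-04,  4.47349430e-05]), 'position': array([5.49660551e-01, 7.18218291e-05, 1.99730816e-01]), 'eef_rot': array([-2.22059343e+00, -2.22065669e+00,  1.26648261e-03]), 'contact_force': array([0.35075399, 0.07955496, 0.11020804]), 'ft_torque': array([0.06854102, 0.03346242, 0.00057151]), 'finger_gap': 1.0025172052076736} 0.0187
scene [[363.39209242   0.         321.04316212]
 [  0.         363.39209242 196.9273593 ]
 [  0.           0.           1.        ]] [0.00538208 0.         0.         0.         0.        ] [[ 0.88079928  0.19971403 -0.42930984  0.13000945]
 [-0.47288502  0.41685304 -0.77628171 -0.72207266]
 [ 0.02392477  0.88676256  0.46160563  0.50422315]
 [ 0.          0.          0.          1.        ]]
side [[416.94623361   0.         321.28755275]
 [  0.         416.94623361 200.37668438]
 [  0.           0.           1.        ]] [0.02270248 0.         0.         0.         0.        ] [[ 0.68616955 -0.48479388  0.54235252  1.23951022]
 [ 0.72743601  0.45434918 -0.51420198 -0.63619017]
 [ 0.00286455  0.74735649  0.66441709  0.90250043]
 [ 0.          0.          0.          1.        ]]
```

View pics/scene0.png

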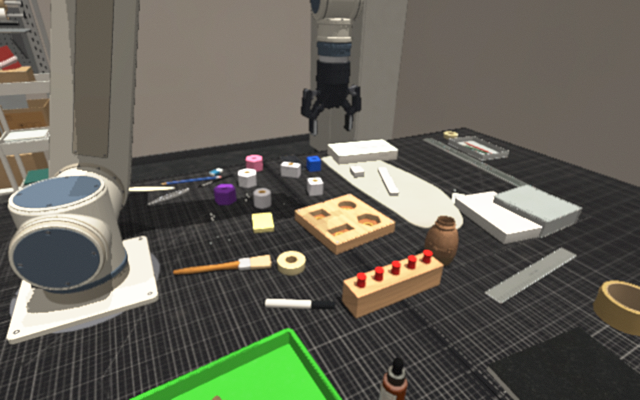

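View pics/side0.png

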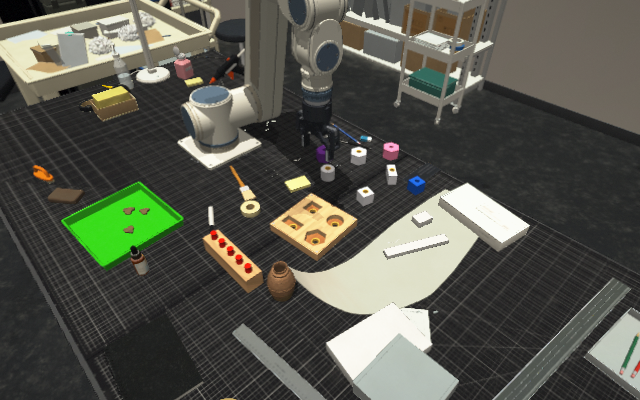

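```bash
cat > h.py <<'E'
import cv2,numpy as np
from cell import observe, viewer, bot
def grab(n):
    c=viewer.capture(n); c["bgr"]=c["pixels"][:,:,::-1].copy(); return c
def ray(c,uv):
    uv=np.asarray(uv,float).reshape(-1,1,2)
    p=cv2.undistortPoints(uv,c["mtx"],np.array(c["distortion"])).reshape(-1,2)
    d=np.c_[p[:,0],-p[:,1],-np.ones(len(p))]
    T=c["world_from_camera"]; return T[:3,3],d@T[:3,:3].T
def plane(c,uv,z):
    o,d=ray(c,uv); return o+d*((z-o[2])/d[:,2])[:,None]
def proj(c,P):
    T=np.linalg.inv(c["world_from_camera"]); P=np.asarray(P,float).reshape(-1,3)@T[:3,:3].T+T[:3,3]
    P=P*[1,-1,-1]
    return cv2.projectPoints(P,np.zeros(3),np.zeros(3),c["mtx"],np.array(c["distortion"]))[0].reshape(-1,2)
def two(c1,u1,c2,u2):
    o1,d1=ray(c1,u1);o2,d2=ray(c2,u2);d1=d1[0];d2=d2[0]
    s=np.linalg.lstsq(np.c_[d1,-d2],o2-o1,rcond=None)[0]
    a=o1+s[0]*d1;b=o2+s[1]*d2;return (a+b)/2,np.linalg.norm(a-b)
E
python3 - <<'E'
from h import *
s=grab("side"); c=grab("scene"); w=grab("wrist")
cv2.imwrite("pics/sidecrop.png",cv2.resize(s["bgr"][120:260,260:440],None,fx=4.4,fy=4.2,interpolation=cv2.INTER_CUBIC)[:600,:800])
cv2.imwrite("pics/wrist0.png",w["bgr"]); print(w["world_from_camera"],w["mtx"],w["distortion"])
for n,a,b in (("247",(247,174),(358,151)),("262",(262,193),(328,168)),("291",(291,165),(391,169)),("315",(315,181),(365,190)),("jar",(443,222),(281,267)),("pad",(262,221),(297,184)),("tape",(291,259),(250,208))):
    print(n,*two(c,a,s,b))
E
```

```text
[[ 9.99999116e-01 -1.32225210e-03  1.40407486e-04  5.48915427e-01]
 [ 1.20721030e-03  9.47080496e-01  3.20993889e-01  8.29336023e-02]
 [-5.57412034e-04 -3.20993435e-01  9.47081255e-01  3.73101347e-01]
 [ 0.00000000e+00  0.00000000e+00  0.00000000e+00  1.00000000e+00]] [[358.28613646   0.         317.79226299]
 [  0.         358.28613646 208.1531467 ]
 [  0.           0.           1.        ]] [-0.03659097  0.          0.          0.          0.        ]
247 [0.43042919 0.31160982 0.035299  ] 0.0061356190630668965
262 [0.42725695 0.16460199 0.03480269] 0.0036370908909692003
291 [0.58248655 0.31193637 0.03894026] 0.005418882046890789
315 [0.59656691 0.16519257 0.03917134] 0.00533250324116121
jar [ 0.69360192 -0.2547543   0.09635036] 0.0009010795589746941
pad [0.3889501  0.057187   0.00665288] 0.004838619620608274
tape [ 0.38617396 -0.1344187   0.01527822] 0.005323708097495528
```

View pics/sidecrop.png

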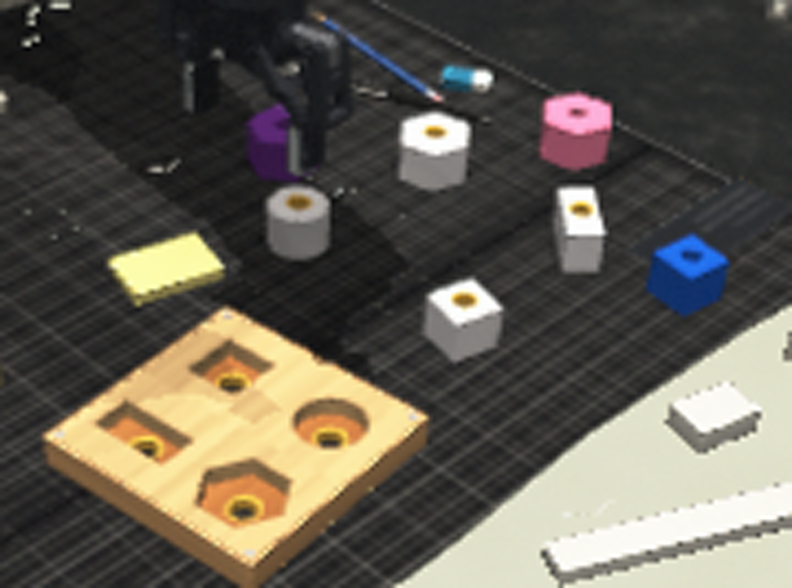

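View pics/wrist0.png

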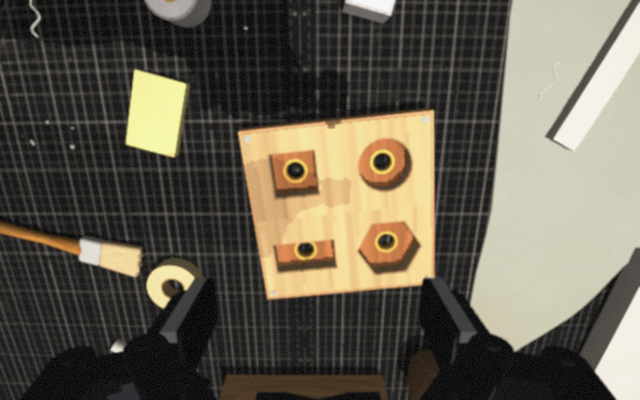

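Candidates (side view): silver hex (358,151), round (328,168), oblong (391,169), square (365,190) are the four feet. Look-alikes to avoid: pink hex (391,147), purple hex (~322,153) and blue square (417,181). White blocks on the mat are not feet. In the wrist view the nests are square (296,171), round (382,161), oblong (305,250), hex (386,241).

```bash
python3 - <<'E'
from h import *
w=grab("wrist"); np.save("w0.npy",w,allow_pickle=True)
hsv=cv2.cvtColor(w["bgr"],cv2.COLOR_BGR2HSV)
for u,v in ((296,171),(382,161),(305,250),(386,241)): print(hsv[v,u-14:u+15:2].tolist())
E
python3 -m crank '[[[-0.01,0.04,0],[0,0,0],-1],[[-0.01,0.05,0],[0,0,0],-1],[[-0.01,0.05,0],[0,0,0],-1],[[-0.01,0.05,0],[0,0,0],-1],[[0,0.05,0],[0,0,0],-1],[[0,0.04,0],[0,0,0],-1],[[0,0,0],[0,0,0],-1],[[0,0,0],[0,0,0],-1]]' 40
python3 - <<'E'
from h import *
w=grab("wrist"); np.save("w1.npy",w,allow_pickle=True); cv2.imwrite("pics/w1.png",w["bgr"])
E
```

```text
[[14, 160, 196], [20, 156, 236], [19, 166, 161], [14, 114, 49], [146, 70, 29], [20, 21, 36], [160, 18, 43], [25, 25, 61], [18, 20, 65], [75, 15, 35], [11, 58, 35], [22, 153, 165], [24, 148, 237], [15, 156, 206], [12, 157, 196]]
[[12, 160, 213], [25, 141, 238], [23, 144, 216], [19, 79, 81], [60, 6, 43], [150, 12, 44], [0, 19, 40], [10, 22, 35], [6, 26, 49], [174, 24, 53], [14, 142, 36], [20, 164, 118], [25, 149, 231], [21, 150, 229], [12, 157, 201]]
[[12, 159, 207], [15, 159, 213], [22, 154, 240], [20, 162, 178], [15, 133, 71], [37, 66, 35], [150, 13, 40], [120, 22, 35], [165, 20, 25], [100, 27, 28], [18, 142, 45], [21, 165, 144], [22, 151, 235], [15, 156, 216], [12, 162, 194]]
[[12, 160, 207], [17, 158, 221], [24, 148, 234], [20, 149, 120], [40, 14, 54], [135, 13, 39], [120, 7, 37], [13, 28, 63], [21, 21, 86], [13, 53, 43], [18, 144, 83], [20, 160, 175], [23, 145, 239], [15, 160, 207], [12, 157, 195]]
clock: 1.1
position: [0.5074, 0.2849, 0.199]
eef_rot: [-2.225, -2.217, 0.001]
contact_force: [-0.2, 0.1, -0.6]
finger_gap: 0.998
```

View pics/w1.png

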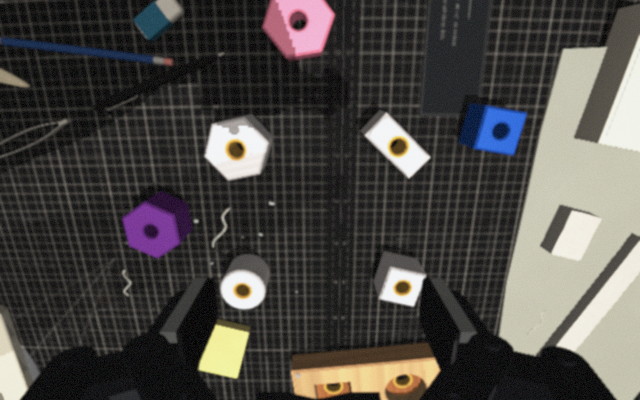

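```bash
cat >> h.py <<'E'
def ring(c,uv,r=14,lo=18):
    "centre of the brass ring near uv (hull of yellow pixels, ellipse)"
    h=cv2.cvtColor(c["bgr"],cv2.COLOR_BGR2HSV); m=cv2.inRange(h,(lo,90,60),(32,255,255))
    k=np.zeros_like(m); cv2.circle(k,(int(uv[0]),int(uv[1])),r,255,-1); m&=k
    p=cv2.findNonZero(m); e=cv2.fitEllipse(cv2.convexHull(p)); return np.array(e[0]),e[1]
def top(c,uv,z,v=175,r=70):
    "outline of the bright top face near uv, as world points at height z"
    h=cv2.cvtColor(c["bgr"],cv2.COLOR_BGR2HSV); m=cv2.inRange(h,(0,0,v),(180,70,255))
    cs=cv2.findContours(m,cv2.RETR_EXTERNAL,cv2.CHAIN_APPROX_NONE)[0]
    cs=[q for q in cs if cv2.pointPolygonTest(q,(float(uv[0]),float(uv[1])),False)>=0]
    q=max(cs,key=cv2.contourArea); return plane(c,q.reshape(-1,2),z)[:,:2]
def rect(P):
    (x,y),(a,b),t=cv2.minAreaRect((P*1000).astype(np.float32)); return round(x,1),round(y,1),round(a,1),round(b,1),round(t,1)
E
python3 - <<'E'
from h import *
w=np.load("w0.npy",allow_pickle=True).item()
N={}
for n,u in dict(square=(296,171),round=(382,161),oblong=(305,250),hex=(386,241)).items():
    e,s=ring(w,u); N[n]=plane(w,e,.010)[0,:2]; print(n,e.round(1),np.round(s,1),N[n].round(4))
print("tray c",np.mean(list(N.values()),0)); 
for a,b in(("square","round"),("oblong","hex"),("oblong","square"),("hex","round")):
    d=N[b]-N[a]; print(a,b,np.linalg.norm(d).round(4),np.degrees(np.arctan2(d[1],d[0])).round(2))
w=np.load("w1.npy",allow_pickle=True).item(); h=cv2.cvtColor(w["bgr"],cv2.COLOR_BGR2HSV)
for n,u in dict(hex=(236,149),oblong=(398,146),round=(243,291),square=(403,288)).items():
    e,s=ring(w,u); print(n,e.round(1),np.round(s,1),plane(w,e,.040)[0].round(4),rect(top(w,u,.04)), "V up",h[u[1]-40:u[1]-10:4,u[0],2])
P=top(w,(236,149),.04); H=cv2.convexHull((P*1000).astype(np.float32)); print(cv2.approxPolyDP(H,4,True).reshape(-1,2).round(0).tolist())
E
```

```text
square [295. 170.] [23.7 24.2] [0.5253 0.0014]
round [381.8 161.3] [24.1 25.5] [0.6145 0.0107]
oblong [305.  247.8] [23.1 24.4] [ 0.5347 -0.0868]
hex [385.7 241.3] [21.1 23.5] [ 0.6242 -0.0788]
tray c [ 0.57469363 -0.03835419]
square round 0.0897 5.94
oblong hex 0.0898 5.11
oblong square 0.0887 96.08
hex round 0.09 96.16
hex [235.3 149.4] [19.9 21.5] [0.4298 0.3131 0.04  ] (429.7, 310.8, 55.0, 53.4, 71.3) V up [ 16  26  72 162 169 172 183 243]
oblong [397.9 146.1] [19.9 21.4] [0.5808 0.3157 0.04  ] (580.2, 315.9, 27.4, 59.4, 47.5) V up [ 67  34  49  52  63 219 247 243]
round [242.  290.4] [15.2 17.8] [0.4253 0.1627 0.04  ] (425.9, 163.4, 46.5, 45.3, 0.0) V up [ 34  74  83  84  82 201 246 246]
square [402.2 287.5] [15.2 17.9] [0.5958 0.166  0.04  ] (595.4, 166.8, 39.3, 39.4, 76.0) V up [ 30  21  76  87  87 105 235 245]
[[411.0, 336.0], [401.0, 307.0], [421.0, 285.0], [450.0, 291.0], [460.0, 321.0], [440.0, 336.0]]
```

The four silver feet sit at about: hex (235,149), oblong (398,146), round (242,290), square (402,288). Sizes and ring spacing agree with the description. The tray is centred near (0.5747, −0.0384) at a yaw of about 5.85°. I start with the square foot.

```bash
cat >> h.py <<'E'
from scipy.spatial.transform import Rotation as Ro
def st():
    s=observe(); R=Ro.from_rotvec(s["eef_rot"]).as_matrix()
    yaw=np.degrees(np.arctan2(R[1,1],R[0,1])); tilt=np.degrees(np.arccos(-R[2,2]))
    print("t",round(s["clock"],2),"p",(s["position"]*1000).round(1),"jaw",yaw.round(2),"tilt",tilt.round(2),"F",s["contact_force"].round(1),"gap",round(s["finger_gap"]*85,1),"q6",s["q"][5].round(2))
    return s["position"],yaw
def foot(z=.040,v=200,guess=None,save=None):
    p,yaw=st(); w=grab("wrist")
    if save: cv2.imwrite(save,w["bgr"])
    u=proj(w,[[*(guess if guess is not None else p[:2]),z]])[0]
    h=cv2.cvtColor(w["bgr"],cv2.COLOR_BGR2HSV); m=cv2.inRange(h,(0,0,v),(180,70,255))
    cs=[q for q in cv2.findContours(m,cv2.RETR_EXTERNAL,cv2.CHAIN_APPROX_NONE)[0] if cv2.contourArea(q)>150]
    q=max(cs,key=lambda q:cv2.pointPolygonTest(q,(float(u[0]),float(u[1])),True))
    M=cv2.moments(q); cc=(M["m10"]/M["m00"],M["m01"]/M["m00"])
    e,s=ring(w,cc,26,14); r=plane(w,e,z)[0]
    P=plane(w,q.reshape(-1,2),z)[:,:2]; print("tcp px",u.round(1),"ring",e.round(1),np.round(s,1),"world mm",(r*1000).round(1),"off",((r[:2]-p[:2])*1000).round(1),"rect",rect(P))
    H=cv2.convexHull((P*1000).astype(np.float32)); print(cv2.approxPolyDP(H,5,True).reshape(-1,2).round(0).tolist())
    return w
E
python3 -m crank '[[[0.022,-0.03,-0.015],[0,0,-3.5],-1],[[0.022,-0.03,-0.015],[0,0,-3.5],-1],[[0.022,-0.03,-0.015],[0,0,-3.5],-1],[[0.022,-0.03,-0.015],[0,0,-3.5],-1],[[0,0,0],[0,0,0],-1],[[0,0,0],[0,0,0],-1]]'
python3 -c "
from h import *
foot(save='pics/sq1.png')"
```

```text
clock: 1.75
position: [0.5982, 0.153, 0.138]
eef_rot: [2.495, 1.908, 0.001]
contact_force: [-0.2, 0.3, 0.1]
finger_gap: 0.997
t 1.75 p [598.2 153.  138. ] jaw -15.17 tilt 0.06 F [-0.2  0.3  0.1] gap 84.8 q6 1.95
tcp px [318.8 197.1] ring [311.7 182.9] [23.9 24.7] world mm [595.8 165.6  40. ] off [-2.3 12.6] rect (595.6, 164.6, 34.9, 37.9, 75.8)
[[616.0, 168.0], [607.0, 180.0], [582.0, 186.0], [574.0, 154.0], [609.0, 143.0]]
```

View pics/sq1.png

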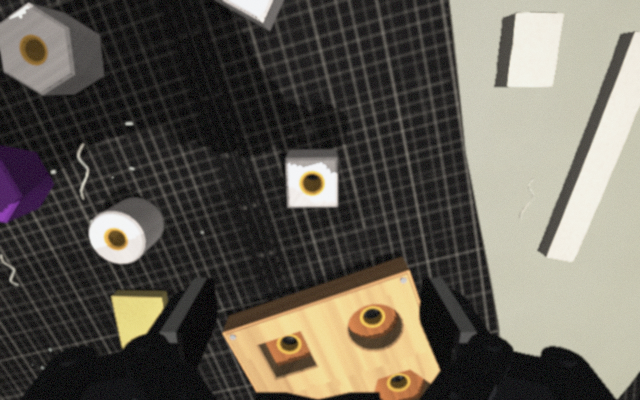

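```bash
python3 -m crank '[[[-0.0024,0.0126,0],[0,0,1.2],-1],[[0,0,0],[0,0,0],-1],[[0,0,-0.04],[0,0,0],-1],[[0,0,-0.04],[0,0,0],-1],[[0,0,0],[0,0,0],-1],[[0,0,0],[0,0,0],-1]]'
python3 -c "
from h import *
foot()"
```

```text
clock: 2.4
position: [0.5948, 0.1719, 0.062]
eef_rot: [2.461, 1.945, 0.013]
contact_force: [0.5, -0.9, 1.5]
finger_gap: 1.0
t 2.4 p [594.8 171.9  62. ] jaw -13.35 tilt 0.55 F [ 0.5 -0.9  1.5] gap 85.0 q6 1.95
tcp px [319.  234.9] ring [322.8 243.6] [30.7 33.6] world mm [595.7 165.8  40. ] off [ 0.9 -6. ] rect (595.8, 165.7, 36.4, 38.7, 76.4)
[[584.0, 187.0], [573.0, 153.0], [610.0, 144.0], [618.0, 176.0]]
```

```bash
python3 -m crank '[[[0.001,-0.006,0],[0,0,-0.7],-1],[[0,0,0],[0,0,0],-1],[[0,0,0],[0,0,0],-1]]'
python3 -c "
from h import *
st()"
python3 -m crank '[[[0,0,0],[0,0,0],-1],[[0,0,0],[0,0,0],-1]]'
python3 -c "
from h import *
foot()"
```

```text
clock: 2.75
position: [0.5979, 0.1661, 0.0667]
eef_rot: [2.47, 1.928, 0.021]
contact_force: [0.7, 1.1, -0.7]
finger_gap: 1.001
t 2.75 p [597.9 166.1  66.7] jaw -14.06 tilt 0.9 F [ 0.7  1.1 -0.7] gap 85.1 q6 1.95
clock: 2.95
position: [0.5987, 0.1659, 0.0681]
eef_rot: [2.47, 1.927, 0.024]
contact_force: [-0.2, 0.2, -0.5]
finger_gap: 0.997
t 2.95 p [598.7 165.9  68.1] jaw -14.09 tilt 1.02 F [-0.2  0.2 -0.5] gap 84.8 q6 1.95
tcp px [318.6 231.1] ring [313.9 232.4] [30.4 32.7] world mm [595.7 165.8  40. ] off [-2.9 -0.1] rect (595.6, 163.6, 32.9, 38.0, 75.7)
[[582.0, 181.0], [573.0, 153.0], [610.0, 144.0], [617.0, 174.0]]
```

```bash
python3 - <<'E'
s=open("h.py").read()
s=s.replace('    return s["position"],yaw\n','    a=R[:,2]; print("level turn deg",np.degrees(np.cross(a,[0,0,-1])).round(2))\n    return s["position"],yaw\n')
open("h.py","w").write(s)
E
python3 -c "
from h import *
st()"
python3 -m crank '[[[-0.003,0,-0.02],[0,0,0],-1],[[0,0,-0.015],[0,0,0],-1],[[0,0,-0.008],[0,0,0],-1],[[0,0,-0.003],[0,0,0],-1],[[0,0,0],[0,0,0],-1]]'
python3 -c "
from h import *
st()"
```

```text
t 3.0 p [598.7 166.   68.1] jaw -14.09 tilt 1.02 F [ 0.3 -0.6  0.2] gap 84.7 q6 1.95
level turn deg [-0.14  1.01  0.  ]
clock: 3.5
position: [0.5962, 0.166, 0.0216]
eef_rot: [2.469, 1.926, 0.026]
contact_force: [-0.3, 0.2, -0.6]
finger_gap: 1.001
t 3.5 p [596.2 166.   21.6] jaw -14.09 tilt 1.12 F [-0.3  0.2 -0.6] gap 85.1 q6 1.95
level turn deg [-0.15  1.11  0.  ]
```

```bash
python3 -m crank '[[[-0.0005,0,-0.005],[-0.15,1.1,0],-1],[[0,0,-0.001],[0,0,0],-1],[[0,0,0],[0,0,0],0],[[0,0,0],[0,0,0],0.3],[[0,0,0],[0,0,0],0.3],[[0,0,0],[0,0,0],0.3],[[0,0,0],[0,0,0],0.3],[[0,0,0],[0,0,0],0.3]]' 40
python3 -c "
from h import *
st()"
```

```text
clock: 4.3
position: [0.597, 0.1662, 0.0171]
eef_rot: [2.477, 1.932, 0.002]
contact_force: [0.3, -1.5, 0.7]
finger_gap: 0.35
t 4.3 p [597.  166.2  17.1] jaw -14.09 tilt 0.08 F [ 0.3 -1.5  0.7] gap 29.8 q6 1.95
level turn deg [-0.01  0.08  0.  ]
```

```bash
python3 -m crank '[[[0,0,0],[0,0,0],1],[[0,0,0],[0,0,0],1],[[0,0,0],[0,0,0],1],[[0,0,0],[0,0,0],1]]' 40
python3 -c "
from h import *
st()
w=grab('wrist'); cv2.imwrite('pics/g1.png',w['bgr'])"
```

```text
clock: 4.7
position: [0.597, 0.1662, 0.0172]
eef_rot: [2.476, 1.932, 0.002]
contact_force: [-0.2, 1.1, -0.9]
finger_gap: 0.0
t 4.7 p [597.  166.2  17.2] jaw -14.09 tilt 0.09 F [-0.2  1.1 -0.9] gap 0.0 q6 1.95
level turn deg [-0.01  0.09  0.  ]
```

View pics/g1.png

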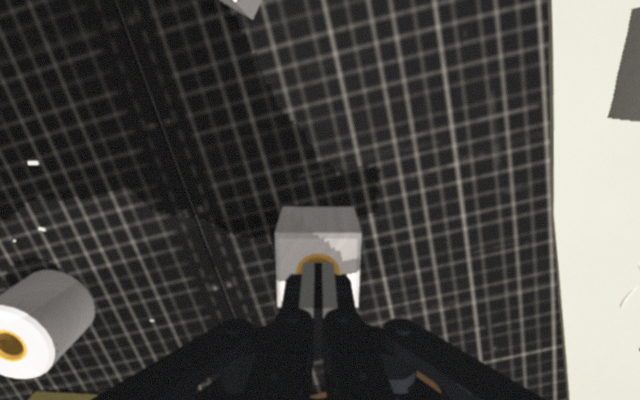

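```bash
python3 - <<'E'
from h import *
c=grab("scene"); s=grab("side"); w=grab("wrist")
a=cv2.resize(c["bgr"][130:260,250:380],(390,390),interpolation=cv2.INTER_CUBIC)
b=cv2.resize(s["bgr"][130:260,300:430],(390,390),interpolation=cv2.INTER_CUBIC)
cv2.imwrite("pics/g2.png",np.hstack([a,b]))
p=observe()["position"]; print(p,proj(w,[p,[.5957,.1658,.04]]),proj(c,[p]),proj(s,[p]))
E
```

```text
[0.59695773 0.16615314 0.01724869] [[319.54776775 250.92258885]
 [317.44601718 273.01790918]] [[314.39583775 186.59861841]] [[364.62899149 195.90989212]]
```

View pics/g2.png

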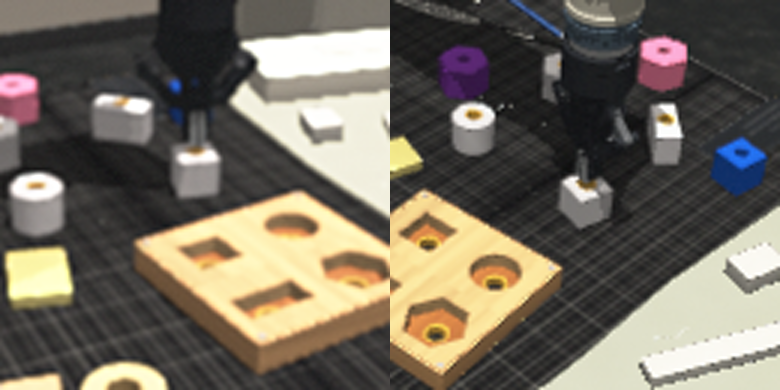

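```bash
python3 -m crank '[[[0,0,0.01],[0,0,0],1],[[0,0,0.02],[0,0,0],1],[[0,0,0.02],[0,0,0],1],[[0,0,0.01],[0,0,0],1],[[0,0,0.003],[0,0,0],1],[[0,0,0],[0,0,0],1],[[0,0,0],[0,0,0],1]]'
python3 -c "
from h import *
foot(save='pics/g3.png')"
```

```text
clock: 5.6
position: [0.5964, 0.1661, 0.0839]
eef_rot: [2.477, 1.932, 0.001]
contact_force: [-0.5, -0.1, 0.2]
finger_gap: 0.003
t 5.6 p [596.4 166.1  83.9] jaw -14.09 tilt 0.06 F [-0.5 -0.1  0.2] gap 0.2 q6 1.95
level turn deg [-0.01  0.06  0.  ]
tcp px [319.1 221.5] ring [318.3 222.2] [28.5 30.6] world mm [595.7 165.7  40. ] off [-0.7 -0.3] rect (596.3, 166.3, 38.1, 38.3, 75.9)
[[619.0, 180.0], [580.0, 175.0], [574.0, 153.0], [609.0, 143.0]]
```

View pics/g3.png

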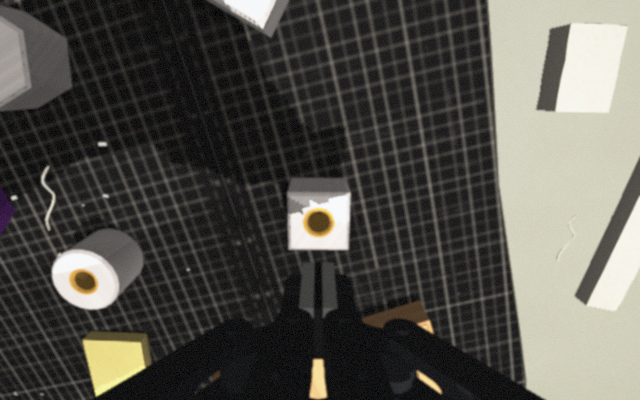

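```bash
python3 - <<'E'
from h import *
c=grab("scene"); s=grab("side")
p=observe()["position"]; P=[p,p+[0,0,.02],p+[0,0,.04]]
uc,us=proj(c,P),proj(s,P); print(uc.round(1).tolist(),us.round(1).tolist())
def crop(k,u):
    x,y=int(u[0])-25,int(u[1])-40; im=cv2.resize(k["bgr"][y:y+60,x:x+50],(400,480),interpolation=cv2.INTER_CUBIC); print(x,y); return im
A=[crop(c,uc[0]),crop(s,us[0])]; cv2.imwrite("pics/tip.png",np.hstack(A))
E
```

```text
[[314.5, 166.6], [314.7, 160.4], [314.8, 154.0]] [[366.0, 179.8], [366.5, 174.8], [366.9, 169.6]]
289 126
340 139
```

View pics/tip.png

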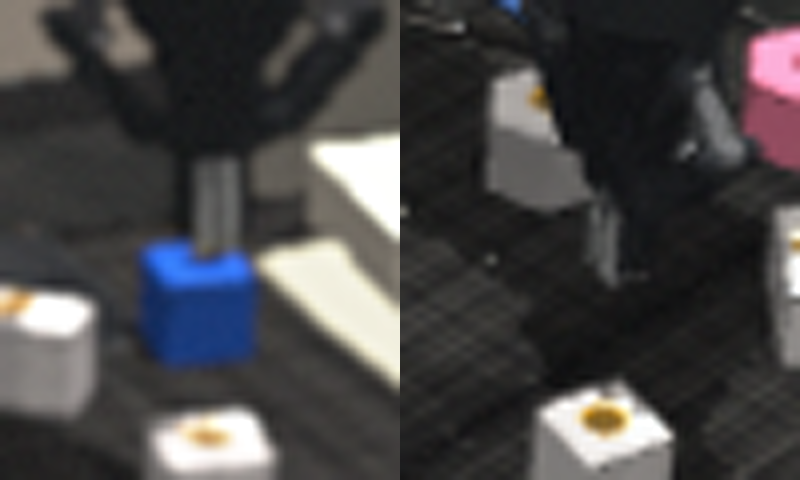

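```bash
python3 - <<'E'
from h import *
c=grab("scene"); s=grab("side"); w=grab("wrist"); p=observe()["position"]
t,e=two(c,(316.2,158.2),s,(366.2,174.6)); print((t-p)*1000,e)
for k in (0,.01,.02,.03,.04): print(k,proj(w,[p+[0,0,k],p+np.array([.011*np.sin(np.radians(14.1)),.011*np.cos(np.radians(14.1)),k])]).round(1).tolist())
E
```

```text
[ 3.01725035 -5.11021568 26.70851698] 0.0026717659042699393
0 [[319.6, 250.9], [319.7, 231.7]]
0.01 [[319.7, 259.5], [319.8, 239.5]]
0.02 [[319.8, 269.0], [319.9, 248.1]]
0.03 [[320.0, 279.6], [320.1, 257.7]]
0.04 [[320.1, 291.5], [320.2, 268.6]]
```

The fingers shut at reported z = 17 mm without touching the foot. Triangulation from both fixed views puts the real tips 20–27 mm behind the reported TCP, so I will grip that much deeper and go by the gap reading.

```bash
python3 -m crank '[[[0,0,0],[0,0,0],-1],[[0,0,0],[0,0,0],-1],[[0,0,0],[0,0,0],-1],[[0,0,0],[0,0,0],-1],[[-0.0006,0,-0.03],[0,0,0],-1],[[0,0,-0.03],[0,0,0],-1],[[0,0,-0.02],[0,0,0],-1],[[0,0,-0.009],[0,0,0],-1],[[0,0,-0.004],[0,0,0],-1],[[0,0,0],[0,0,0],-1]]' 40
python3 -c "
from h import *
st()"
```

```text
clock: 6.9
position: [0.5969, 0.1663, -0.0107]
eef_rot: [2.475, 1.931, 0.006]
contact_force: [-1.2, 0.2, 0.7]
finger_gap: 0.996
t 6.9 p [596.9 166.3 -10.7] jaw -14.09 tilt 0.23 F [-1.2  0.2  0.7] gap 84.6 q6 1.95
level turn deg [-0.03  0.23  0.  ]
```

```bash
python3 -m crank '[[[-0.001,-0.0005,0],[0,0.2,0],0],[[0,0,0],[0,0,0],0.3],[[0,0,0],[0,0,0],0.3],[[0,0,0],[0,0,0],0.3],[[0,0,0],[0,0,0],0.3],[[0,0,0],[0,0,0],0.3]]' 40
python3 -c "
from h import *
st()"
```

```text
clock: 7.5
position: [0.5978, 0.166, -0.0072]
eef_rot: [2.475, 1.931, 0.008]
contact_force: [0.0, -0.1, -1.8]
finger_gap: 0.458
t 7.5 p [597.8 166.   -7.2] jaw -14.08 tilt 0.33 F [ 0.  -0.1 -1.8] gap 39.0 q6 1.95
level turn deg [-0.07  0.32  0.  ]
```

```bash
python3 -m crank '[[[0,0,0.01],[0,0,0],0.6],[[0,0,0.03],[0,0,0],0.6],[[0,0,0.025],[0,0,0],0.6],[[-0.015,-0.035,0],[0,0,4],0.6],[[-0.018,-0.042,0],[0,0,5],0.6],[[-0.018,-0.042,0],[0,0,5],0.6],[[-0.013,-0.03,0],[0,0,4],0.6],[[-0.005,-0.01,0],[0,0,1.5],0.6],[[-0.001,-0.003,0],[0,0,0.3],0.6],[[0,0,0],[0,0,0],0.6],[[0,0,0],[0,0,0],0.6]]' 40
python3 -c "
from h import *
p,_=st()
w=foot(z=p[2]+.0472,guess=p[:2],save='pics/s2.png')
"
```

```text
clock: 8.6
position: [0.5258, -0.0, 0.0661]
eef_rot: [2.087, 2.341, 0.012]
contact_force: [1.1, 0.1, -3.1]
finger_gap: 0.458
t 8.6 p [525.8  -0.   66.1] jaw 6.56 tilt 0.55 F [ 1.1  0.1 -3.1] gap 39.0 q6 1.29
level turn deg [-0.1   0.54  0.  ]
t 8.6 p [525.8  -0.   66.1] jaw 6.56 tilt 0.55 F [ 1.1  0.1 -3.1] gap 39.0 q6 1.29
level turn deg [-0.1   0.54  0.  ]
tcp px [321.1 301.7] ring [319.1 327. ] [50.3 52.2] world mm [526.4 -12.4 113.3] off [  0.7 -12.4] rect (525.9, -10.9, 40.0, 16.5, 6.1)
[[547.0, -16.0], [541.0, -1.0], [507.0, -10.0], [507.0, -21.0]]
```

View pics/s2.png

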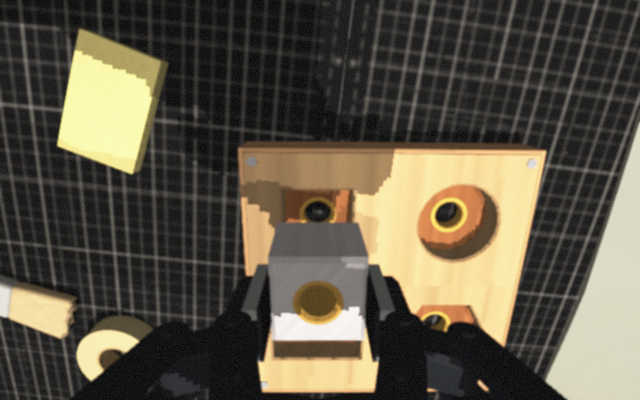

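```bash
python3 -m crank '[[[0.0004,0.0018,0],[-0.1,0.54,-0.7],0.6],[[0,0,0],[0,0,0],0.6],[[0,0,0],[0,0,0],0.6]]' 40
python3 - <<'E'
from h import *
p,_=st(); w=grab('wrist'); cv2.imwrite('pics/s3.png',w['bgr'])
for n,g in dict(square=(525.3,1.8),round=(614.9,11)).items():
    u=proj(w,[[g[0]/1e3,g[1]/1e3,.01]])[0]; 
    try: e,s=ring(w,u,20); print(n,u.round(1),e.round(1),np.round(s,1),(plane(w,e,.01)[0]*1e3).round(1))
    except Exception as x: print(n,u,x)
u=proj(w,[[*p[:2],p[2]+.0472]])[0]; print("tcp px at top",u.round(1))
h=cv2.cvtColor(w['bgr'],cv2.COLOR_BGR2HSV); m=cv2.inRange(h,(8,80,30),(35,255,255)); k=np.zeros_like(m); cv2.circle(k,(int(u[0]),int(u[1])),30,255,-1); q=cv2.findNonZero(m&k); print(cv2.fitEllipse(cv2.convexHull(q)))
E
```

```text
clock: 8.95
position: [0.5269, 0.004, 0.0658]
eef_rot: [-2.103, -2.333, 0.001]
contact_force: [0.6, 0.1, -0.7]
finger_gap: 0.456
t 8.95 p [526.9   4.   65.8] jaw 5.94 tilt 0.07 F [ 0.6  0.1 -0.7] gap 38.7 q6 1.32
level turn deg [-0.01 -0.07 -0.  ]
square [316.4 218.5] [315.9 218.3] [31.5 35.2] [525.    1.9  10. ]
round [448.  218.8] [447.3 219.1] [33.7 38.2] [614.4  10.8  10. ]
tcp px at top [319.8 301.7]
((317.7571105957031, 302.2511901855469), (43.311588287353516, 50.60845184326172), 89.39928436279297)
```

```bash
python3 -m crank '[[[-0.0009,-0.0016,0],[0,0,0],0.6],[[0,0,0],[0,0,0],0.6],[[0,0,-0.015],[0,0,0],0.6],[[0,0,-0.012],[0,0,0],0.6],[[0,0,-0.004],[0,0,0],0.6],[[0,0,0],[0,0,0],0.6]]' 40
python3 -c "
from h import *
st()"
```

```text
clock: 9.6
position: [0.526, 0.0024, 0.0336]
eef_rot: [-2.103, -2.333, 0.001]
contact_force: [0.3, -0.3, -2.3]
finger_gap: 0.453
t 9.6 p [526.    2.4  33.6] jaw 5.95 tilt 0.06 F [ 0.3 -0.3 -2.3] gap 38.5 q6 1.31
level turn deg [-0.01 -0.06 -0.  ]
```

```bash
python3 -m crank '[[[0,-0.0003,-0.01],[0,0,0],0.6],[[0,0,-0.008],[0,0,0],0.6],[[0,0,-0.004],[0,0,0],0.6],[[0,0,-0.002],[0,0,0],0.6],[[0,0,0],[0,0,0],0.6]]' 40
python3 -c "
from h import *
st()"
```

```text
clock: 10.1
position: [0.5263, 0.0019, 0.008]
eef_rot: [-2.103, -2.333, 0.0]
contact_force: [1.2, 0.2, -1.3]
finger_gap: 0.454
t 10.1 p [526.3   1.9   8. ] jaw 5.95 tilt 0.03 F [ 1.2  0.2 -1.3] gap 38.6 q6 1.31
level turn deg [-0.   -0.03 -0.  ]
```

```bash
python3 -m crank '[[[0,0,-0.003],[0,0,0],0.6],[[0,0,-0.001],[0,0,0],0.6],[[0,0,0],[0,0,0],-0.3],[[0,0,0],[0,0,0],-0.3],[[0,0,0],[0,0,0],-0.3],[[0,0,0.01],[0,0,0],-0.3],[[0,0,0.03],[0,0,0],-0.3],[[0,0,0.04],[0,0,0],-0.3],[[0,0,0.03],[0,0,0],-0.5],[[0,0,0.01],[0,0,0],-1],[[0,0,0],[0,0,0],-1]]' 40
python3 - <<'E'
from h import *
st(); w=grab('wrist'); cv2.imwrite('pics/s4.png',w['bgr'])
e,s=ring(w,proj(w,[[.5251,.0019,.05]])[0],24,14); print(e,s,plane(w,e,.05)*1e3)
E
```

```text
clock: 11.2
position: [0.5262, 0.002, 0.1323]
eef_rot: [2.102, 2.332, 0.002]
contact_force: [0.1, -0.2, -0.0]
finger_gap: 0.996
t 11.2 p [526.2   2.  132.3] jaw 5.95 tilt 0.15 F [ 0.1 -0.2 -0. ] gap 84.6 q6 1.31
level turn deg [0.02 0.15 0.  ]
[317.93511963 204.068573  ] (24.638914108276367, 26.288654327392578) [[525.7361452    1.55219076  50.        ]]
```

View pics/s4.png

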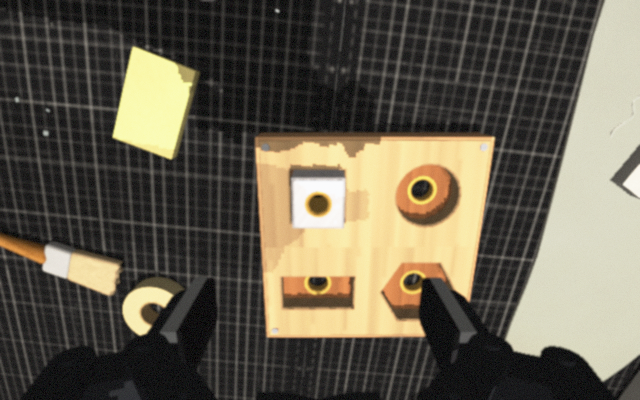

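Square foot is seated: its ring is at px (318,204), which is (525.7, 1.6) mm against the nest at (525.1, 1.9). Next is the round foot.

```bash
python3 -m crank '[[[-0.018,0.03,0],[0,0,0],-1],[[-0.025,0.04,0],[0,0,0],-1],[[-0.025,0.04,-0.01],[0,0,0],-1],[[-0.02,0.032,-0.01],[0,0,0],-1],[[-0.008,0.012,-0.01],[0,0,0],-1],[[-0.003,0.005,-0.003],[0,0,0],-1],[[0,0,0],[0,0,0],-1],[[0,0,0],[0,0,0],-1]]'
python3 -c "
from h import *
foot(guess=(.4255,.163))"
```

```text
clock: 12.05
position: [0.4188, 0.1637, 0.0883]
eef_rot: [-2.101, -2.326, 0.014]
contact_force: [0.3, -0.7, 1.3]
finger_gap: 0.997
t 12.05 p [418.8 163.7  88.3] jaw 5.8 tilt 0.66 F [ 0.3 -0.7  1.3] gap 84.8 q6 1.66
level turn deg [ 0.12 -0.65  0.  ]
tcp px [329.9 221.6] ring [329.1 221.7] [27.2 29.4] world mm [425.  162.9  40. ] off [ 6.2 -0.9] rect (424.9, 163.3, 46.4, 46.6, 6.2)
[[415.0, 185.0], [404.0, 172.0], [404.0, 154.0], [417.0, 141.0], [435.0, 142.0], [447.0, 155.0], [446.0, 173.0], [433.0, 186.0]]
```

```bash
python3 -m crank '[[[0.006,-0.0008,0],[0.1,-0.6,0],-1],[[0,0,0],[0,0,0],-1],[[0,0,-0.025],[0,0,0],-1],[[0,0,-0.03],[0,0,0],-1],[[0,0,-0.022],[0,0,0],-1],[[0,0,-0.009],[0,0,0],-1],[[0,0,-0.004],[0,0,0],-1],[[0,0,0],[0,0,0],-1]]'
python3 -c "
from h import *
st()"
```

```text
clock: 12.9
position: [0.4316, 0.1591, -0.0017]
eef_rot: [2.112, 2.318, 0.009]
contact_force: [0.5, 0.5, 0.2]
finger_gap: 0.995
t 12.9 p [431.6 159.1  -1.7] jaw 5.33 tilt 0.46 F [0.5 0.5 0.2] gap 84.6 q6 1.65
level turn deg [-0.03  0.46  0.  ]
```

```bash
python3 -m crank '[[[-0.004,0.0025,-0.004],[0,0.3,0],-1],[[-0.0015,0.001,-0.003],[0,0.1,0],-1],[[0,0,-0.001],[0,0,0],-1],[[0,0,0],[0,0,0],-1],[[0,0,0],[0,0,0],-1]]'
python3 -c "
from h import *
st()"
```

```text
clock: 13.4
position: [0.4276, 0.1634, -0.0077]
eef_rot: [2.114, 2.321, 0.007]
contact_force: [-0.4, 0.1, 0.2]
finger_gap: 0.999
t 13.4 p [427.6 163.4  -7.7] jaw 5.34 tilt 0.29 F [-0.4  0.1  0.2] gap 84.9 q6 1.66
level turn deg [-0.08  0.28  0.  ]
```

```bash
python3 -m crank '[[[-0.002,-0.0005,-0.001],[0,0.2,0],-0.3],[[0,0,0],[0,0,0],0],[[0,0,0],[0,0,0],0.3],[[0,0,0],[0,0,0],0.5],[[0,0,0],[0,0,0],0.5],[[0,0,0],[0,0,0],0.5]]' 40
python3 -c "
from h import *
st()"
```

```text
clock: 14.0
position: [0.4258, 0.1629, -0.0081]
eef_rot: [2.115, 2.322, 0.004]
contact_force: [0.0, 0.1, -0.1]
finger_gap: 0.555
t 14.0 p [425.8 162.9  -8.1] jaw 5.34 tilt 0.17 F [ 0.   0.1 -0.1] gap 47.2 q6 1.66
level turn deg [-0.1   0.13  0.  ]
```

```bash
python3 -m crank '[[[0,0,0.01],[0,0,0],0.5],[[0,0,0.03],[0,0,0],0.5],[[0,0,0.02],[0,0,0],0.5],[[0.02,-0.016,0.01],[0,0,0],0.5],[[0.035,-0.028,0],[0,0,0],0.5],[[0.035,-0.028,0],[0,0,0],0.5],[[0.035,-0.028,0],[0,0,0],0.5],[[0.03,-0.024,0],[0,0,0],0.5],[[0.018,-0.015,0],[0,0,0],0.5],[[0.008,-0.006,0],[0,0,0],0.5],[[0.003,-0.002,0],[0,0,0],0.5],[[0,0,0],[0,0,0],0.5],[[0,0,0],[0,0,0],0.5]]' 40
cat >> h.py <<'E'
def held(nest,dz=.048,r=32):
    "held foot's ring against TCP, and the nest's ring where visible"
    p,_=st(); w=grab('wrist'); h=cv2.cvtColor(w['bgr'],cv2.COLOR_BGR2HSV)
    z=p[2]+dz; u=proj(w,[[*p[:2],z]])[0]
    m=cv2.inRange(h,(8,80,30),(35,255,255)); k=np.zeros_like(m); cv2.circle(k,(int(u[0]),int(u[1])),r,255,-1)
    e=cv2.fitEllipse(cv2.convexHull(cv2.findNonZero(m&k))); f=plane(w,e[0],z)[0,:2]
    print("foot-tcp mm",((f-p[:2])*1e3).round(1),np.round(e[1],1),"px",np.round(e[0],1),u.round(1))
    n=np.array(nest)/1e3; un=proj(w,[[*n,.01]])[0]
    try: q,s=ring(w,un,20); print("nest mm",(plane(w,q,.01)[0]*1e3).round(1),np.round(s,1))
    except Exception as x: print("nest hidden")
    print("shift needed mm",((n-f)*1e3).round(1)); return w
E
python3 -c "
from h import *
held((614.7,10.9))"
```

```text
clock: 15.3
position: [0.6119, 0.0105, 0.0702]
eef_rot: [-2.111, -2.325, -0.001]
contact_force: [0.2, 0.4, -2.2]
finger_gap: 0.548
t 15.3 p [611.9  10.5  70.2] jaw 5.54 tilt 0.09 F [ 0.2  0.4 -2.2] gap 46.6 q6 1.35
level turn deg [-0.09 -0.02 -0.  ]
foot-tcp mm [-0.9  0.2] [43.4 50.5] px [317.8 302.1] [319.9 302.7]
nest mm [614.7  12.5  10. ] [27.9 34.7]
shift needed mm [3.6 0.2]
```

```bash
python3 -m crank '[[[0.0026,0.0002,0],[0,0,0],0.5],[[0.0006,0,0],[0,0,0],0.5],[[0,0,0],[0,0,0],0.5],[[0,0,-0.015],[0,0,0],0.5],[[0,0,-0.012],[0,0,0],0.5],[[0,0,-0.005],[0,0,0],0.5],[[0,0,-0.002],[0,0,0],0.5],[[0,0,0],[0,0,0],0.5]]'
python3 -c "
from h import *
st()"
```

```text
clock: 16.15
position: [0.6139, 0.0136, 0.0363]
eef_rot: [-2.107, -2.33, -0.003]
contact_force: [-0.7, 0.7, -1.3]
finger_gap: 0.553
t 16.15 p [613.9  13.6  36.3] jaw 5.75 tilt 0.11 F [-0.7  0.7 -1.3] gap 47.0 q6 1.35
level turn deg [-0.1   0.05  0.  ]
```

```bash
python3 -m crank '[[[0.0012,-0.002,0],[0,0,0],0.5],[[0.0005,-0.0008,0],[0,0,0],0.5],[[0,0,0],[0,0,0],0.5],[[0,0,0],[0,0,0],0.5]]'
python3 -c "
from h import *
st()"
```

```text
clock: 16.55
position: [0.6165, 0.0103, 0.0375]
eef_rot: [2.107, 2.329, 0.004]
contact_force: [-0.4, 0.5, -1.5]
finger_gap: 0.545
t 16.55 p [616.5  10.3  37.5] jaw 5.74 tilt 0.17 F [-0.4  0.5 -1.5] gap 46.3 q6 1.35
level turn deg [-0.08  0.15  0.  ]
```

Within 1 mm (nest clearance 2 mm). Inserting with a tiny correction.

```bash
python3 -m crank '[[[-0.0008,0.0004,-0.008],[0,0,0],0.5],[[0,0,-0.01],[0,0,0],0.5],[[0,0,-0.006],[0,0,0],0.5],[[0,0,-0.003],[0,0,0],0.5],[[0,0,0],[0,0,0],0.5]]'
python3 -c "
from h import *
st()"
```

```text
clock: 17.05
position: [0.6151, 0.0108, 0.0075]
eef_rot: [2.107, 2.33, 0.004]
contact_force: [-0.1, 0.3, -1.9]
finger_gap: 0.55
t 17.05 p [615.1  10.8   7.5] jaw 5.74 tilt 0.13 F [-0.1  0.3 -1.9] gap 46.8 q6 1.35
level turn deg [-0.09  0.1   0.  ]
```

```bash
python3 -m crank '[[[0,0,-0.003],[0,0,0],0.5],[[0,0,0],[0,0,0],0.5],[[0,0,0],[0,0,0],-0.45],[[0,0,0],[0,0,0],-0.45],[[0,0,0],[0,0,0],-0.45],[[0,0,0.01],[0,0,0],-0.45],[[0,0,0.03],[0,0,0],-0.45],[[0,0,0.03],[0,0,0],-0.45],[[0,0,0.025],[0,0,0],-1],[[-0.004,0.02,0.005],[0,0,4],-1],[[-0.005,0.045,0],[0,0,6.5],-1],[[-0.006,0.05,0],[0,0,6.5],-1],[[-0.006,0.05,0],[0,0,6.5],-1],[[-0.006,0.05,0],[0,0,6.5],-1],[[-0.005,0.04,0],[0,0,6.5],-1],[[-0.003,0.025,0],[0,0,4],-1],[[-0.001,0.012,0],[0,0,1],-1],[[0,0.004,0],[0,0,0],-1],[[0,0,0],[0,0,0],-1],[[0,0,0],[0,0,0],-1]]'
python3 -c "
from h import *
foot(guess=(.5808,.3157))"
```

```text
clock: 19.05
position: [0.5799, 0.3127, 0.123]
eef_rot: [1.112, 2.926, 0.021]
contact_force: [0.9, -0.5, 0.5]
finger_gap: 0.999
t 19.05 p [579.9 312.7 123. ] jaw 48.41 tilt 1.02 F [ 0.9 -0.5  0.5] gap 84.9 q6 1.09
level turn deg [-0.51  0.88  0.  ]
tcp px [320.3 201.8] ring [320.  201.6] [24.8 26. ] world mm [580.6 315.7  40. ] off [0.7 3. ] rect (580.5, 315.6, 26.4, 58.3, 47.2)
[[551.0, 326.0], [592.0, 287.0], [611.0, 306.0], [568.0, 345.0]]
```

```bash
python3 -m crank '[[[0.0005,0.002,0],[-0.5,0.8,-0.8],-1],[[0,0,0],[0,0,0],-1],[[0,0,-0.025],[0,0,0],-1],[[0,0,-0.035],[0,0,0],-1],[[0,0,-0.03],[0,0,0],-1],[[0,0,-0.018],[0,0,0],-1],[[0,0,-0.008],[0,0,0],-1],[[0,0,-0.003],[0,0,0],-1],[[0,0,0],[0,0,0],-1]]'
python3 -c "
from h import *
st()"
```

```text
clock: 20.0
position: [0.5839, 0.3092, 0.0018]
eef_rot: [1.153, 2.919, 0.001]
contact_force: [0.6, -0.2, -0.1]
finger_gap: 1.002
t 20.0 p [583.9 309.2   1.8] jaw 46.89 tilt 0.18 F [ 0.6 -0.2 -0.1] gap 85.2 q6 1.11
level turn deg [0.04 0.18 0.  ]
```

```bash
python3 -m crank '[[[-0.002,0.004,-0.006],[0,0.1,0.2],-1],[[-0.001,0.0015,-0.003],[0,0,0],-1],[[0,0,-0.001],[0,0,0],-1],[[0,0,0],[0,0,0],-1],[[0,0,0],[0,0,0],-1]]'
python3 -c "
from h import *
st()"
```

```text
clock: 20.5
position: [0.5824, 0.3161, -0.0056]
eef_rot: [1.147, 2.919, 0.005]
contact_force: [-0.7, -0.2, 0.1]
finger_gap: 0.996
t 20.5 p [582.4 316.1  -5.6] jaw 47.11 tilt 0.35 F [-0.7 -0.2  0.1] gap 84.7 q6 1.12
level turn deg [-0.07  0.34  0.  ]
```

```bash
python3 -m crank '[[[-0.0014,-0.0004,-0.003],[0,0.2,0],-0.3],[[0,0,-0.001],[0,0,0],0],[[0,0,0],[0,0,0],0.3],[[0,0,0],[0,0,0],0.6],[[0,0,0],[0,0,0],0.7],[[0,0,0],[0,0,0],0.7],[[0,0,0],[0,0,0],0.7],[[0,0,0],[0,0,0],0.7]]' 40
python3 -c "
from h import *
st()"
```

```text
clock: 21.3
position: [0.5812, 0.3157, -0.0094]
eef_rot: [1.148, 2.922, 0.004]
contact_force: [-0.7, 0.3, -0.2]
finger_gap: 0.317
t 21.3 p [581.2 315.7  -9.4] jaw 47.1 tilt 0.19 F [-0.7  0.3 -0.2] gap 27.0 q6 1.12
level turn deg [-0.1   0.17  0.  ]
```

```bash
python3 -m crank '[[[0,0,0.01],[0,0,0],0.7],[[0,0,0.03],[0,0,0],0.7],[[0,0,0.03],[0,0,0],0.7],[[-0.003,-0.02,0.012],[0,0,3],0.7],[[-0.005,-0.04,0.003],[0,0,5],0.7],[[-0.006,-0.05,0],[0,0,6],0.7],[[-0.006,-0.05,0],[0,0,6],0.7],[[-0.006,-0.05,0],[0,0,6],0.7],[[-0.006,-0.05,0],[0,0,6],0.7],[[-0.006,-0.05,0],[0,0,6],0.7],[[-0.004,-0.04,0],[0,0,5],0.7],[[-0.003,-0.025,0],[0,0,3],0.7],[[-0.001,-0.012,0],[0,0,1.5],0.7],[[0,-0.004,0],[0,0,0],0.7],[[0,0,0],[0,0,0],0.7],[[0,0,0],[0,0,0],0.7]]' 40
python3 -c "
from h import *
w=held((534.6,-87.3),.0494); cv2.imwrite('pics/o2.png',w['bgr'])"
```

```text
clock: 22.9
position: [0.5313, -0.0831, 0.0869]
eef_rot: [-0.181, 3.129, 0.001]
contact_force: [-0.5, 0.0, -2.0]
finger_gap: 0.318
t 22.9 p [531.3 -83.1  86.9] jaw 96.63 tilt 0.45 F [-0.5  0.  -2. ] gap 27.0 q6 -0.43
level turn deg [-0.08  0.44  0.  ]
foot-tcp mm [-0.9  0.3] [43.7 51.2] px [317.8 305.2] [316.8 307. ]
nest mm [530.5 -89.1  10. ] [21.8 29.8]
shift needed mm [ 4.2 -4.5]
```

```bash
python3 -m crank '[[[0.0028,-0.003,0],[-0.08,0.4,-0.7],0.7],[[0.0008,-0.0008,0],[0,0,0],0.7],[[0,0,0],[0,0,0],0.7],[[0,0,-0.015],[0,0,0],0.7],[[0,0,-0.015],[0,0,0],0.7],[[0,0,-0.01],[0,0,0],0.7],[[0,0,-0.005],[0,0,0],0.7],[[0,0,-0.002],[0,0,0],0.7],[[0,0,0],[0,0,0],0.7],[[0,0,0],[0,0,0],0.7]]'
python3 -c "
from h import *
held((534.6,-87.3),.0494)"
```

```text
clock: 23.95
position: [0.5366, -0.0836, 0.039]
eef_rot: [-0.168, 3.136, -0.0]
contact_force: [0.4, 0.0, -1.8]
finger_gap: 0.314
t 23.95 p [536.6 -83.6  39. ] jaw 96.14 tilt 0.08 F [ 0.4  0.  -1.8] gap 26.7 q6 -0.42
level turn deg [0.01 0.07 0.  ]
foot-tcp mm [-0.6  0.4] [43.6 51.3] px [317.8 305.2] [316.7 306.3]
nest hidden
shift needed mm [-1.4 -4.1]
```

```bash
python3 -m crank '[[[-0.001,-0.0028,0],[0,0,-0.3],0.7],[[-0.0003,-0.001,0],[0,0,0],0.7],[[0,0,0],[0,0,0],0.7],[[0,0,0],[0,0,0],0.7]]'
python3 -c "
from h import *
held((534.6,-87.3),.0494)"
```

```text
clock: 24.4
position: [0.5358, -0.0882, 0.0402]
eef_rot: [-0.159, 3.134, -0.002]
contact_force: [0.3, -0.1, -2.0]
finger_gap: 0.318
t 24.4 p [535.8 -88.2  40.2] jaw 95.8 tilt 0.2 F [ 0.3 -0.1 -2. ] gap 27.0 q6 -0.42
level turn deg [0.05 0.19 0.  ]
foot-tcp mm [-0.7  0.4] [43.7 51.2] px [317.8 305.2] [316.5 306.5]
nest hidden
shift needed mm [-0.6  0.4]
```

```bash
python3 -m crank '[[[-0.0005,0.0004,-0.008],[0,0,0],0.7],[[0,0,-0.012],[0,0,0],0.7],[[0,0,-0.008],[0,0,0],0.7],[[0,0,-0.003],[0,0,0],0.7],[[0,0,0],[0,0,0],0.7]]'
python3 -c "
from h import *
st()"
```

```text
clock: 24.95
position: [0.5346, -0.0874, 0.0055]
eef_rot: [-0.159, 3.136, -0.001]
contact_force: [-0.8, -0.2, -2.2]
finger_gap: 0.316
t 24.95 p [534.6 -87.4   5.5] jaw 95.8 tilt 0.11 F [-0.8 -0.2 -2.2] gap 26.9 q6 -0.42
level turn deg [0.02 0.11 0.  ]
```

```bash
python3 -m crank '[[[0,0,-0.002],[0,0,0],0.7],[[0,0,0],[0,0,0],0.7],[[0,0,0],[0,0,0],0],[[0,0,0],[0,0,0],0],[[0,0,0],[0,0,0],0],[[0,0,0.01],[0,0,0],0],[[0,0,0.03],[0,0,0],0],[[0,0,0.04],[0,0,0],0],[[0,0,0.03],[0,0,0],-1],[[0,0,0.01],[0,0,0],-1],[[0,0,0],[0,0,0],-1]]'
python3 - <<'E'
from h import *
st(); w=grab('wrist')
for n,g in dict(oblong=(534.6,-87.3,50),hex=(624.1,-78.6,10)).items():
    u=proj(w,[np.array(g)/1e3])[0]
    try: e,s=ring(w,u,24,16); print(n,e,np.round(s,1),(plane(w,e,g[2]/1e3)[0]*1e3).round(1))
    except Exception as x: print(n,u,x)
E
python3 -m crank '[[[-0.006,0.02,0],[0,0,-3],-1],[[-0.01,0.04,0],[0,0,-6],-1],[[-0.012,0.045,0],[0,0,-6],-1],[[-0.013,0.045,0],[0,0,-6],-1],[[-0.013,0.045,0],[0,0,-6],-1],[[-0.013,0.045,0],[0,0,-6],-1],[[-0.013,0.045,0],[0,0,-6],-1],[[-0.01,0.04,0],[0,0,-6],-1],[[-0.007,0.03,0],[0,0,-4],-1],[[-0.003,0.015,0],[0,0,-2],-1],[[-0.001,0.005,0],[0,0,0],-1],[[0,0,0],[0,0,0],-1],[[0,0,0],[0,0,0],-1]]'
python3 -c "
from h import *
foot(guess=(.4298,.3131),v=205,save='pics/h1.png')"
```

```text
clock: 26.05
position: [0.5346, -0.0873, 0.1321]
eef_rot: [-0.159, 3.133, -0.003]
contact_force: [0.5, -0.5, 0.1]
finger_gap: 0.978
t 26.05 p [534.6 -87.3 132.1] jaw 95.81 tilt 0.3 F [ 0.5 -0.5  0.1] gap 83.1 q6 -0.42
level turn deg [0.08 0.29 0.  ]
oblong [315.81793213 203.35142517] [27.8 55.1] [534.2 -88.6  50. ]
hex [316.92025757 274.665802  ] [35.3 39.3] [616.8 -79.5  10. ]
clock: 27.4
position: [0.4187, 0.2976, 0.1125]
eef_rot: [-1.255, -2.859, 0.019]
contact_force: [0.2, -1.3, 0.1]
finger_gap: 0.996
t 27.4 p [418.7 297.6 112.5] jaw 42.61 tilt 1.3 F [ 0.2 -1.3  0.1] gap 84.6 q6 1.28
level turn deg [ 0.18 -1.29  0.  ]
tcp px [346.2 204.7] ring [346.1 204.2] [24.5 26.1] world mm [429.5 313.4  40. ] off [10.7 15.8] rect (429.7, 313.3, 53.8, 60.4, 42.2)
[[410.0, 336.0], [399.0, 307.0], [420.0, 284.0], [449.0, 290.0], [459.0, 319.0], [439.0, 342.0]]
```

View pics/h1.png

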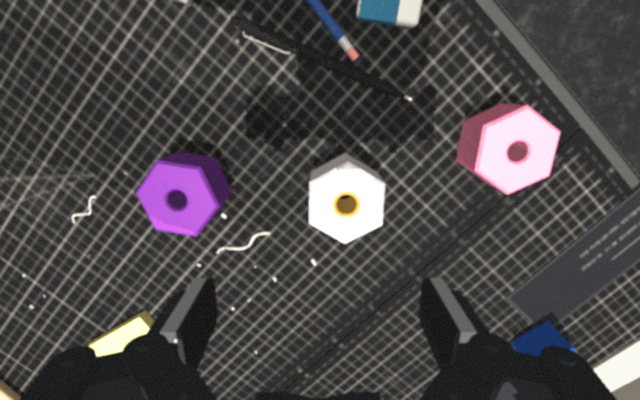

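```bash
python3 -m crank '[[[0.006,0.009,0],[0.1,-0.9,-0.3],-1],[[0.003,0.004,0],[0,-0.3,0],-1],[[0.001,0.001,0],[0,0,0],-1],[[0,0,-0.02],[0,0,0],-1],[[0,0,-0.025],[0,0,0],-1],[[0,0,-0.02],[0,0,0],-1],[[0,0,-0.01],[0,0,0],-1],[[0,0,-0.004],[0,0,0],-1],[[0,0,0],[0,0,0],-1]]'
python3 -c "
from h import *
foot(guess=(.4295,.3134),v=205)"
```

```text
clock: 28.35
position: [0.4333, 0.3106, 0.0328]
eef_rot: [1.275, 2.866, 0.004]
contact_force: [-1.2, -0.8, 0.4]
finger_gap: 0.999
t 28.35 p [433.3 310.6  32.8] jaw 42.03 tilt 0.28 F [-1.2 -0.8  0.4] gap 84.9 q6 1.3
level turn deg [-0.04  0.28  0.  ]
tcp px [317.  250.3] ring [316.4 253. ] [28.2 38.5] world mm [430.3 312.1  40. ] off [-3.   1.5] rect (435.6, 306.3, 54.2, 40.2, 38.0)
[[405.0, 301.0], [419.0, 285.0], [448.0, 291.0], [459.0, 320.0], [442.0, 337.0]]
```

Going with (429.5, 313.4).

```bash
python3 -m crank '[[[-0.002,0.0015,-0.015],[0,0.2,0],-1],[[-0.001,0.0006,-0.015],[0,0,0],-1],[[0,0,-0.007],[0,0,0],-1],[[0,0,-0.003],[0,0,0],-1],[[0,0,0],[0,0,0],-1],[[0,0,0],[0,0,0],-1]]'
python3 -c "
from h import *
st()"
```

```text
clock: 29.0
position: [0.434, 0.3145, -0.0027]
eef_rot: [1.274, 2.864, 0.013]
contact_force: [0.7, 0.8, -0.3]
finger_gap: 0.999
t 29.0 p [434.  314.5  -2.7] jaw 42.03 tilt 0.62 F [ 0.7  0.8 -0.3] gap 84.9 q6 1.31
level turn deg [-0.27  0.56  0.  ]
```

```bash
python3 -m crank '[[[-0.003,-0.0008,-0.004],[-0.2,0.4,0],-1],[[-0.001,0,-0.002],[0,0.1,0],-1],[[0,0,0],[0,0,0],-0.6],[[0,0,0],[0,0,0],-0.2],[[0,0,0],[0,0,0],0.2],[[0,0,0],[0,0,0],0.4],[[0,0,0],[0,0,0],0.4],[[0,0,0],[0,0,0],0.4]]' 40
python3 -c "
from h import *
st()"
```

```text
clock: 29.8
position: [0.4304, 0.314, -0.0078]
eef_rot: [1.277, 2.869, 0.004]
contact_force: [0.0, 0.6, 0.7]
finger_gap: 0.62
t 29.8 p [430.4 314.   -7.8] jaw 42.03 tilt 0.16 F [0.  0.6 0.7] gap 52.7 q6 1.31
level turn deg [-0.11  0.12  0.  ]
```

```bash
python3 -m crank '[[[0,0,0.01],[0,0,0],0.4],[[0,0,0.03],[0,0,0],0.4],[[0,0,0.03],[0,0,0],0.4],[[0.01,-0.02,0.012],[0,0,0],0.4],[[0.019,-0.038,0.003],[0,0,0],0.4],[[0.022,-0.045,0],[0,0,-1],0.4],[[0.022,-0.045,0],[0,0,-1],0.4],[[0.022,-0.045,0],[0,0,-1],0.4],[[0.022,-0.045,0],[0,0,-1],0.4],[[0.022,-0.045,0],[0,0,-1],0.4],[[0.02,-0.04,0],[0,0,-1],0.4],[[0.015,-0.03,0],[0,0,0],0.4],[[0.008,-0.016,0],[0,0,0],0.4],[[0.004,-0.008,0],[0,0,0],0.4],[[0.001,-0.003,0],[0,0,0],0.4],[[0,0,0],[0,0,0],0.4],[[0,0,0],[0,0,0],0.4]]' 40
python3 -c "
from h import *
w=held((624.1,-78.6),.0478); cv2.imwrite('pics/h2.png',w['bgr'])"
```

```text
clock: 31.5
position: [0.6167, -0.0742, 0.0886]
eef_rot: [1.421, 2.799, 0.006]
contact_force: [0.9, 0.3, -1.9]
finger_gap: 0.621
t 31.5 p [616.7 -74.2  88.6] jaw 36.15 tilt 0.28 F [ 0.9  0.3 -1.9] gap 52.8 q6 0.68
level turn deg [-0.13  0.25  0.  ]
foot-tcp mm [-0.9 -0.2] [43.6 50.5] px [317.8 302.9] [319.8 303.6]
nest mm [623.9 -69.4  10. ] [ 6.9 19.4]
shift needed mm [ 8.2 -4.1]
```

```bash
python3 -m crank '[[[0.005,-0.0025,0],[-0.1,0.2,-0.3],0.4],[[0.002,-0.001,0],[0,0,0],0.4],[[0.0005,0,0],[0,0,0],0.4],[[0,0,-0.015],[0,0,0],0.4],[[0,0,-0.015],[0,0,0],0.4],[[0,0,-0.01],[0,0,0],0.4],[[0,0,-0.005],[0,0,0],0.4],[[0,0,-0.002],[0,0,0],0.4],[[0,0,0],[0,0,0],0.4],[[0,0,0],[0,0,0],0.4]]'
python3 -c "
from h import *
held((624.1,-78.6),.0478)"
```

```text
clock: 32.55
position: [0.6255, -0.0747, 0.0418]
eef_rot: [1.423, 2.798, 0.002]
contact_force: [-0.8, -0.4, -1.2]
finger_gap: 0.622
t 32.55 p [625.5 -74.7  41.8] jaw 36.08 tilt 0.18 F [-0.8 -0.4 -1.2] gap 52.8 q6 0.69
level turn deg [-0.01  0.18  0.  ]
foot-tcp mm [-0.8 -0.1] [43.6 50.4] px [317.8 302.9] [319.5 303.7]
nest hidden
shift needed mm [-0.6 -3.8]
```

```bash
python3 -m crank '[[[-0.0004,-0.0027,0],[0,0,-0.2],0.4],[[0,-0.001,0],[0,0,0],0.4],[[0,0,0],[0,0,0],0.4],[[0,0,0],[0,0,0],0.4]]'
python3 -c "
from h import *
held((624.1,-78.6),.0478)"
```

```text
clock: 33.0
position: [0.6257, -0.0791, 0.0431]
eef_rot: [1.428, 2.793, 0.003]
contact_force: [0.6, -1.1, -1.8]
finger_gap: 0.615
t 33.0 p [625.7 -79.1  43.1] jaw 35.86 tilt 0.3 F [ 0.6 -1.1 -1.8] gap 52.3 q6 0.69
level turn deg [0.03 0.3  0.  ]
foot-tcp mm [-0.9 -0.1] [43.6 50.6] px [317.8 302.9] [319.7 303.8]
nest hidden
shift needed mm [-0.7  0.5]
```

```bash
python3 -m crank '[[[-0.0005,0.0005,-0.01],[0,0.2,0],0.4],[[0,0,-0.012],[0,0,0],0.4],[[0,0,-0.008],[0,0,0],0.4],[[0,0,-0.003],[0,0,0],0.4],[[0,0,0],[0,0,0],0.4]]'
python3 -c "
from h import *
st()"
```

```text
clock: 33.55
position: [0.6244, -0.0782, 0.006]
eef_rot: [-1.429, -2.797, 0.0]
contact_force: [-0.2, 0.2, -2.0]
finger_gap: 0.622
t 33.55 p [624.4 -78.2   6. ] jaw 35.86 tilt 0.02 F [-0.2  0.2 -2. ] gap 52.9 q6 0.69
level turn deg [-0.   -0.02 -0.  ]
```

```bash
python3 -m crank '[[[0,0,-0.003],[0,0,0],0.4],[[0,0,0],[0,0,0],0.4],[[0,0,0],[0,0,0],-0.5],[[0,0,0],[0,0,0],-0.5],[[0,0,0],[0,0,0],-0.5],[[0,0,0.01],[0,0,0],-0.5],[[0,0,0.03],[0,0,0],-0.5],[[0,0,0.04],[0,0,0],-0.5],[[-0.01,0,0.04],[0,0,-5],-1],[[-0.015,-0.01,0.035],[0,0,-7],-1],[[-0.015,-0.015,0.025],[0,0,-7],-1],[[-0.015,-0.015,0.01],[0,0,-6],-1],[[-0.01,-0.005,0.003],[0,0,-4],-1],[[0,0,0],[0,0,0],-1],[[0,0,0],[0,0,0],-1]]'
python3 - <<'E'
from h import *
st(); w=grab('wrist'); cv2.imwrite('pics/r1.png',w['bgr']); c=grab('scene'); s=grab('side')
def reds(c):
    h=cv2.cvtColor(c["bgr"],cv2.COLOR_BGR2HSV); m=cv2.inRange(h,(0,170,90),(6,255,255))|cv2.inRange(h,(174,170,90),(180,255,255))
    n,l,st_,ce=cv2.connectedComponentsWithStats(m); return [(ce[i].round(1).tolist(),int(st_[i,4])) for i in range(1,n) if st_[i,4]>15]
for k in (c,s,w):
    r=reds(k); print(r); print([(plane(k,x,.061)[0,:2]*1e3).round(1).tolist() for x,_ in r])
for n,g in dict(square=(525.3,1.6),round=(614.8,11),oblong=(534.6,-87.3),hex=(624.1,-78.6)).items():
    u=proj(w,[[g[0]/1e3,g[1]/1e3,.05]])[0]
    try: e,q=ring(w,u,12,14); print(n,e.round(1),np.round(q,1),(plane(w,e,.05)[0]*1e3).round(1))
    except Exception as x: print(n,u,x)
E
```

```text
clock: 35.05
position: [0.5572, -0.1241, 0.2139]
eef_rot: [2.097, 2.325, 0.009]
contact_force: [0.3, -0.7, 0.1]
finger_gap: 0.999
t 35.05 p [ 557.2 -124.1  213.9] jaw 5.9 tilt 0.68 F [ 0.3 -0.7  0.1] gap 84.9 q6 1.1
level turn deg [0.15 0.66 0.  ]
[([4.4, 53.0], 103), ([13.1, 65.9], 36), ([426.9, 255.2], 105), ([411.3, 261.5], 92), ([395.4, 267.2], 94), ([378.6, 272.9], 103), ([360.9, 279.1], 109)]
[[-723.2, 3784.3], [-526.2, 2869.5], [615.5, -297.4], [572.8, -299.3], [532.8, -299.4], [493.2, -298.7], [453.1, -298.5]]
[([213.4, 234.5], 50), ([221.6, 242.4], 46), ([229.9, 250.4], 53), ([238.5, 259.0], 52), ([247.5, 267.5], 56), ([637.4, 366.8], 26)]
[[451.6, -301.1], [492.3, -301.1], [532.0, -301.0], [572.4, -301.6], [611.7, -301.1], [1380.4, 137.2]]
[([238.2, 336.0], 201), ([275.5, 339.1], 199), ([312.6, 341.9], 198), ([349.3, 344.8], 189)]
[[489.4, -308.6], [530.5, -308.7], [571.6, -308.5], [612.7, -308.6]]
square [294.5  31. ] [22.2 23.8] [525.1   1.6  50. ]
round [399.   31.3] [22.1 23.3] [614.3  11.1  50. ]
oblong [298.2 135.4] [19.3 20.8] [536.  -86.4  50. ]
hex [393.  136.8] [19.8 21.2] [624.2 -78.6  50. ]
```

View pics/r1.png

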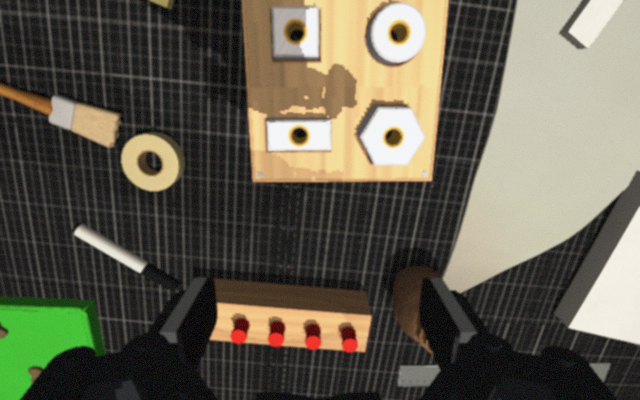

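All four feet are seated. Rings at z = 50 are at px square (294,31), round (399,31), oblong (298,135) and hex (393,137), within about 1.5 mm of the nests. The rack's pins are at x ≈ 452…612, y ≈ −300. Next I go over pin3 with the jaws across the row.

```bash
python3 -m crank '[[[0,-0.01,-0.005],[0,0,6],-1],[[0,-0.018,-0.01],[0,0,8],-1],[[0.002,-0.02,-0.012],[0,0,8.5],-1],[[0.002,-0.02,-0.012],[0,0,8.5],-1],[[0.002,-0.02,-0.012],[0,0,8.5],-1],[[0.002,-0.02,-0.012],[0,0,8.5],-1],[[0.002,-0.02,-0.012],[0,0,8.5],-1],[[0.002,-0.02,-0.01],[0,0,8.5],-1],[[0.002,-0.015,-0.006],[0,0,8],-1],[[0,-0.009,-0.002],[0,0,6],-1],[[0,-0.003,0],[0,0,3],-1],[[0,0,0],[0,0,1],-1],[[0,0,0],[0,0,0],-1],[[0,0,0],[0,0,0],-1]]'
cat >> h.py <<'E'
def pins(z=.072):
    "bright red head tops in the wrist picture"
    p,_=st(); w=grab('wrist'); h=cv2.cvtColor(w["bgr"],cv2.COLOR_BGR2HSV)
    m=cv2.inRange(h,(0,150,50),(8,255,255))|cv2.inRange(h,(172,150,50),(180,255,255))
    for q in cv2.findContours(m,cv2.RETR_EXTERNAL,cv2.CHAIN_APPROX_NONE)[0]:
        if cv2.contourArea(q)<80: continue
        mk=np.zeros_like(m); cv2.drawContours(mk,[q],-1,255,-1); V=h[...,2][mk>0]; t=(np.percentile(V,10)+np.percentile(V,95))/2
        tp=((h[...,2]>t)&(mk>0)).astype(np.uint8); pts=cv2.findNonZero(tp); e=cv2.fitEllipse(cv2.convexHull(pts))
        x=plane(w,e[0],z)[0]; print("px",np.round(e[0],1),np.round(e[1],1),"xy mm",(x[:2]*1e3).round(1),"off",((x-p)[:2]*1e3).round(1))
    return w
E
python3 -c "
from h import *
w=pins(); cv2.imwrite('pics/p1.png',w['bgr'])"
```

```text
clock: 36.6
position: [0.575, -0.2981, 0.1037]
eef_rot: [0.037, -3.128, -0.026]
contact_force: [0.6, -0.7, 0.3]
finger_gap: 1.001
t 36.6 p [ 575.  -298.1  103.7] jaw 91.35 tilt 1.23 F [ 0.6 -0.7  0.3] gap 85.0 q6 -0.63
level turn deg [-0.96 -0.78 -0.  ]
px [311.1 280.4] [23.5 26.7] xy mm [ 609.6 -300.7] off [34.6 -2.6]
px [311.4 228.9] [13.3 27.6] xy mm [ 573.9 -301.1] off [-1.1 -3. ]
px [313.5 158.6] [29.3 29.9] xy mm [ 530.3 -300.8] off [-44.7  -2.7]
px [314.6  86.3] [29.1 30.5] xy mm [ 490.5 -301. ] off [-84.6  -2.9]
px [316.7   7. ] [33.2 34.4] xy mm [ 451.3 -300.8] off [-123.8   -2.7]
```

```bash
python3 -m crank '[[[-0.003,-0.002,0],[-0.7,-0.6,-1],-0.4],[[-0.001,-0.0007,0],[-0.2,-0.1,-0.2],-0.4],[[0,0,0],[0,0,0],-0.4],[[0,0,-0.012],[0,0,0],-0.4],[[0,0,-0.014],[0,0,0],-0.4],[[0,0,-0.008],[0,0,0],-0.4],[[0,0,-0.003],[0,0,0],-0.4],[[0,0,0],[0,0,0],-0.4],[[0,0,0],[0,0,0],-0.4]]'
python3 -c "
from h import *
pins()"
```

```text
clock: 37.55
position: [0.5705, -0.2999, 0.0646]
eef_rot: [-0.0, 3.141, -0.001]
contact_force: [0.0, 0.4, -0.7]
finger_gap: 0.698
t 37.55 p [ 570.5 -299.9   64.6] jaw 90.0 tilt 0.07 F [ 0.   0.4 -0.7] gap 59.3 q6 -0.61
level turn deg [0.05 0.05 0.  ]
px [314.4 321.1] [28.9 35.9] xy mm [ 608.6 -301.4] off [38.  -1.5]
px [315.5 260.6] [23.7 31.2] xy mm [ 571.5 -300.7] off [ 1.  -0.8]
px [314.8 181.2] [31.9 36.5] xy mm [ 529.4 -301. ] off [-41.1  -1.1]
px [315.1  95.6] [36.4 37.6] xy mm [ 490.4 -300.8] off [-80.1  -0.9]
px [315.2  -0. ] [37.6 40. ] xy mm [ 452.4 -300.8] off [-118.1   -0.9]
```

```bash
python3 -m crank '[[[0,-0.0008,-0.012],[0,0,0],-0.4],[[0,0,-0.012],[0,0,0],-0.4],[[0,0,-0.006],[0,0,0],-0.4],[[0,0,-0.003],[0,0,0],-0.4],[[0,0,-0.001],[0,0,0],-0.4],[[0,0,0],[0,0,0],0.2],[[0,0,0],[0,0,0],0.6],[[0,0,0],[0,0,0],0.8],[[0,0,0],[0,0,0],0.8],[[0,0,0],[0,0,0],0.8],[[0,0,0],[0,0,0],0.8]]' 50
python3 -c "
from h import *
st()"
```

```text
clock: 38.7
position: [0.5712, -0.3012, 0.0289]
eef_rot: [-0.0, 3.139, -0.003]
contact_force: [-0.3, -0.5, -1.1]
finger_gap: 0.179
t 38.7 p [ 571.2 -301.2   28.9] jaw 90.0 tilt 0.2 F [-0.3 -0.5 -1.1] gap 15.2 q6 -0.62
level turn deg [0.12 0.16 0.  ]
```

```bash
python3 -m crank '[[[0,0,0.01],[0,0,0],0.8],[[0,0,0.025],[0,0,0],0.8],[[0,0,0.03],[0,0,0],0.8],[[0,0,0.02],[0,0,0],0.8],[[0.004,0.02,0.004],[0,0,0],0.8],[[0.009,0.038,0],[0,0,0],0.8],[[0.01,0.042,0],[0,0,0],0.8],[[0.01,0.042,0],[0,0,0],0.8],[[0.01,0.04,0],[0,0,0],0.8],[[0.006,0.025,0],[0,0,0],0.8],[[0.003,0.012,0],[0,0,0],0.8],[[0.001,0.004,0],[0,0,0],0.8],[[0,0,0],[0,0,0],0.8],[[0,0,0],[0,0,0],0.8]]' 50
python3 -c "
from h import *
w=pins(observe()['position'][2]+.043); cv2.imwrite('pics/p2.png',w['bgr'])"
```

```text
clock: 40.1
position: [0.623, -0.0663, 0.1249]
eef_rot: [0.002, 3.138, -0.003]
contact_force: [1.2, -0.3, -0.7]
finger_gap: 0.18
t 40.1 p [623.  -66.3 124.9] jaw 89.91 tilt 0.23 F [ 1.2 -0.3 -0.7] gap 15.3 q6 -0.24
level turn deg [0.11 0.2  0.  ]
px [317.8 295.6] [35.  38.4] xy mm [622.  -65.8] off [-1.   0.4]
px [ -0.3 191.9] [21.5 27.1] xy mm [ 576.6 -189.8] off [ -46.4 -123.6]
```

View pics/p2.png

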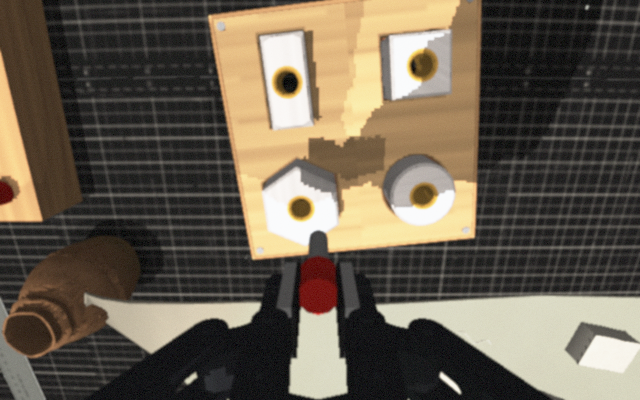

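```bash
cat >> h.py <<'E'
def align(g,hz=.043,rz=.05):
    "held pin's head and foot ring, both by the wrist camera: shift still needed"
    p,_=st(); w=grab('wrist'); h=cv2.cvtColor(w["bgr"],cv2.COLOR_BGR2HSV); z=p[2]+hz
    u=proj(w,[np.array([g[0]/1e3,g[1]/1e3,rz])])[0]
    try: e,s=ring(w,u,22,14); print("ring px",e.round(1),np.round(s,1),"mm",(plane(w,e,rz)[0,:2]*1e3).round(1))
    except Exception as x: print("ring?",u)
    print("shift to TCP target",(np.array(g)+[1.0,-.4]-p[:2]*1e3).round(1),"to home dz",round(28.9-p[2]*1e3,1))
E
python3 -m crank '[[[0.0015,-0.008,0],[0.1,0.2,0],0.8],[[0.0005,-0.003,0],[0,0,0],0.8],[[0,-0.001,0],[0,0,0],0.8],[[0,0,0],[0,0,0],0.8],[[0,0,0],[0,0,0],0.8]]'
python3 -c "
from h import *
align((624.2,-78.6))"
```

```text
clock: 40.65
position: [0.6247, -0.0838, 0.1246]
eef_rot: [-0.012, -3.141, 0.001]
contact_force: [0.0, 0.7, -0.1]
finger_gap: 0.184
t 40.65 p [624.7 -83.8 124.6] jaw 89.57 tilt 0.04 F [ 0.   0.7 -0.1] gap 15.7 q6 -0.26
level turn deg [ 0.02 -0.04  0.  ]
ring px [324.5 206.3] [25.6 27. ] mm [623.6 -78.6]
shift to TCP target [0.5 4.8] to home dz -95.7
```

```bash
python3 -m crank '[[[0.0002,0.0032,0],[0,0,0],0.8],[[0,0.001,0],[0,0,0],0.8],[[0,0,0],[0,0,0],0.8],[[0,0,-0.012],[0,0,0],0.8],[[0,0,-0.018],[0,0,0],0.8],[[0,0,-0.01],[0,0,0],0.8],[[0,0,-0.005],[0,0,0],0.8],[[0,0,0],[0,0,0],0.8],[[0,0,0],[0,0,0],0.8]]'
python3 -c "
from h import *
align((624,-78.6))"
```

```text
clock: 41.6
position: [0.6246, -0.0779, 0.0761]
eef_rot: [-0.009, -3.14, 0.0]
contact_force: [0.2, -0.2, -0.4]
finger_gap: 0.182
t 41.6 p [624.6 -77.9  76.1] jaw 89.67 tilt 0.07 F [ 0.2 -0.2 -0.4] gap 15.5 q6 -0.25
level turn deg [ 0.01 -0.07  0.  ]
ring px [315.9 231.9] [29.9 33.6] mm [623.5 -78.7]
shift to TCP target [ 0.4 -1.1] to home dz -47.2
```

```bash
python3 -m crank '[[[0,-0.0008,-0.008],[0,0,0],0.8],[[0,0,-0.01],[0,0,0],0.8],[[0,0,-0.01],[0,0,0],0.8],[[0,0,-0.008],[0,0,0],0.8],[[0,0,-0.003],[0,0,0],0.8],[[0,0,0],[0,0,0],0.8]]'
python3 -c "
from h import *
st()"
```

```text
clock: 42.25
position: [0.6248, -0.079, 0.0343]
eef_rot: [-0.009, -3.142, 0.001]
contact_force: [-0.3, 0.7, 0.3]
finger_gap: 0.18
t 42.25 p [624.8 -79.   34.3] jaw 89.66 tilt 0.03 F [-0.3  0.7  0.3] gap 15.3 q6 -0.25
level turn deg [ 0.03 -0.    0.  ]
```

```bash
python3 -m crank '[[[0,0,-0.003],[0,0,0],0.8],[[0,0,-0.002],[0,0,0],0.8],[[0,0,0],[0,0,0],0.8],[[0,0,0],[0,0,0],0],[[0,0,0],[0,0,0],0],[[0,0,0],[0,0,0],0],[[0,0,0.015],[0,0,0],0],[[0,0,0.03],[0,0,0],0],[[0,0,0.03],[0,0,0],0],[[-0.008,-0.02,0.005],[0,0,0],-0.4],[[-0.016,-0.036,0],[0,0,0],-0.4],[[-0.018,-0.04,0],[0,0,0],-0.4],[[-0.018,-0.04,0],[0,0,0],-0.4],[[-0.016,-0.038,0],[0,0,0],-0.4],[[-0.01,-0.025,0],[0,0,0],-0.4],[[-0.005,-0.012,0],[0,0,0],-0.4],[[-0.002,-0.004,0],[0,0,0],-0.4],[[0,0,0],[0,0,0],-0.4],[[0,0,0],[0,0,0],-0.4]]'
python3 -c "
from h import *
pins()"
```

```text
clock: 44.15
position: [0.5296, -0.299, 0.1153]
eef_rot: [0.003, 3.136, -0.004]
contact_force: [0.3, -0.5, -0.3]
finger_gap: 0.7
t 44.15 p [ 529.6 -299.   115.3] jaw 89.91 tilt 0.36 F [ 0.3 -0.5 -0.3] gap 59.5 q6 -0.65
level turn deg [0.15 0.33 0.  ]
px [608.1 339.3] [17.5 24. ] xy mm [624.1 -79.7] off [ 94.5 219.3]
px [315.5 326.3] [20.9 23.9] xy mm [ 609.8 -300.4] off [80.3 -1.5]
px [315.  223.4] [24.1 26.3] xy mm [ 530.  -300.5] off [ 0.4 -1.6]
px [314.1 159.5] [20.9 26.4] xy mm [ 488.1 -301. ] off [-41.5  -2. ]
px [314.   95.1] [27.8 28.8] xy mm [ 450.5 -300.9] off [-79.1  -1.9]
```

```bash
python3 -m crank '[[[0.0008,-0.0014,0],[0.1,0.3,0],-0.4],[[0,-0.0004,0],[0,0,0],-0.4],[[0,0,0],[0,0,0],-0.4],[[0,0,-0.015],[0,0,0],-0.4],[[0,0,-0.02],[0,0,0],-0.4],[[0,0,-0.01],[0,0,0],-0.4],[[0,0,-0.004],[0,0,0],-0.4],[[0,0,0],[0,0,0],-0.4],[[0,0,0],[0,0,0],-0.4]]'
python3 -c "
from h import *
st()"
```

```text
clock: 45.1
position: [0.5333, -0.2972, 0.0661]
eef_rot: [-0.007, 3.14, -0.002]
contact_force: [0.3, -0.8, 0.3]
finger_gap: 0.7
t 45.1 p [ 533.3 -297.2   66.1] jaw 90.27 tilt 0.14 F [ 0.3 -0.8  0.3] gap 59.5 q6 -0.65
level turn deg [0.09 0.11 0.  ]
```

```bash
python3 -m crank '[[[-0.0014,-0.0026,0],[0.1,0.1,-0.2],-0.4],[[-0.0005,-0.001,0],[0,0,0],-0.4],[[0,0,0],[0,0,0],-0.4],[[0,0,-0.012],[0,0,0],-0.4],[[0,0,-0.013],[0,0,0],-0.4],[[0,0,-0.007],[0,0,0],-0.4],[[0,0,-0.003],[0,0,0],-0.4],[[0,0,0],[0,0,0],-0.4]]'
python3 -c "
from h import *
st()"
```

```text
clock: 45.9
position: [0.5317, -0.3018, 0.0302]
eef_rot: [-0.001, 3.139, -0.002]
contact_force: [-0.8, -0.5, 0.0]
finger_gap: 0.703
t 45.9 p [ 531.7 -301.8   30.2] jaw 90.02 tilt 0.15 F [-0.8 -0.5  0. ] gap 59.7 q6 -0.65
level turn deg [0.08 0.13 0.  ]
```

```bash
python3 -m crank '[[[-0.0004,0.0003,-0.001],[0,0.1,0],0.2],[[0,0,0],[0,0,0],0.6],[[0,0,0],[0,0,0],0.8],[[0,0,0],[0,0,0],0.8],[[0,0,0],[0,0,0],0.8],[[0,0,0],[0,0,0],0.8]]' 50
python3 -c "
from h import *
st()"
python3 -m crank '[[[0,0,0.01],[0,0,0],0.8],[[0,0,0.025],[0,0,0],0.8],[[0,0,0.03],[0,0,0],0.8],[[0,0,0.02],[0,0,0],0.8],[[0.005,0.02,0.004],[0,0,0],0.8],[[0.01,0.038,0],[0,0,0],0.8],[[0.012,0.045,0],[0,0,0],0.8],[[0.012,0.045,0],[0,0,0],0.8],[[0.012,0.045,0],[0,0,0],0.8],[[0.012,0.045,0],[0,0,0],0.8],[[0.01,0.035,0],[0,0,0],0.8],[[0.006,0.02,0],[0,0,0],0.8],[[0.003,0.01,0],[0,0,0],0.8],[[0.001,0.004,0],[0,0,0],0.8],[[0,0,0],[0,0,0],0.8],[[0,0,0],[0,0,0],0.8]]' 50
python3 -c "
from h import *
align((614.5,11))"
```

```text
clock: 46.5
position: [0.5319, -0.3019, 0.0303]
eef_rot: [-0.001, 3.14, -0.004]
contact_force: [0.1, -0.4, -0.1]
finger_gap: 0.179
t 46.5 p [ 531.9 -301.9   30.3] jaw 90.04 tilt 0.19 F [ 0.1 -0.4 -0.1] gap 15.2 q6 -0.65
level turn deg [0.15 0.11 0.  ]
clock: 48.1
position: [0.6166, 0.0141, 0.1341]
eef_rot: [0.006, 3.131, -0.01]
contact_force: [0.2, -0.1, -0.1]
finger_gap: 0.184
t 48.1 p [616.6  14.1 134.1] jaw 89.77 tilt 0.72 F [ 0.2 -0.1 -0.1] gap 15.6 q6 -0.11
level turn deg [0.36 0.63 0.  ]
ring px [313.2 199.2] [24.7 25.9] mm [613.9  10.5]
shift to TCP target [-1.1 -3.5] to home dz -105.2
```

```bash
python3 -m crank '[[[-0.0003,-0.0024,0],[0.3,0.6,0],0.8],[[0,-0.0008,0],[0,0,0],0.8],[[0,0,0],[0,0,0],0.8],[[0,0,-0.013],[0,0,0],0.8],[[0,0,-0.02],[0,0,0],0.8],[[0,0,-0.013],[0,0,0],0.8],[[0,0,-0.005],[0,0,0],0.8],[[0,0,0],[0,0,0],0.8],[[0,0,0],[0,0,0],0.8]]'
python3 -c "
from h import *
align((614.2,10.8)); pins(observe()['position'][2]+.0417)"
```

```text
clock: 49.05
position: [0.6164, 0.0056, 0.0826]
eef_rot: [0.017, 3.141, -0.002]
contact_force: [0.4, 0.2, 0.4]
finger_gap: 0.181
t 49.05 p [616.4   5.6  82.6] jaw 89.38 tilt 0.08 F [0.4 0.2 0.4] gap 15.3 q6 -0.12
level turn deg [0.06 0.05 0.  ]
ring px [325.2 225.4] [30.  32.5] mm [613.8  10.5]
shift to TCP target [-1.2  4.8] to home dz -53.7
t 49.1 p [616.5   5.6  82.7] jaw 89.39 tilt 0.09 F [ 0.   0.4 -0.4] gap 15.5 q6 -0.12
level turn deg [0.06 0.06 0.  ]
px [317.9 282.2] [38.6 60.7] xy mm [610.    6.1] off [-6.6  0.5]
px [171.5 257.2] [25.1 29.5] xy mm [598.  -53.7] off [-18.5 -59.3]
```

```bash
python3 -m crank '[[[-0.0006,0.003,0],[0,0,0],0.8],[[-0.0002,0.001,0],[0,0,0],0.8],[[0,0,0],[0,0,0],0.8],[[0,0,0],[0,0,0],0.8],[[0,0,0],[0,0,0],0.8]]'
python3 -c "
from h import *
st()"
```

```text
clock: 49.65
position: [0.6165, 0.0102, 0.0846]
eef_rot: [0.016, 3.137, -0.002]
contact_force: [0.2, 0.3, -1.0]
finger_gap: 0.182
t 49.65 p [616.5  10.2  84.6] jaw 89.41 tilt 0.25 F [ 0.2  0.3 -1. ] gap 15.4 q6 -0.11
level turn deg [0.08 0.24 0.  ]
```

```bash
python3 -m crank '[[[-0.001,0,-0.008],[0.1,0.2,0],0.8],[[0,0,-0.012],[0,0,0],0.8],[[0,0,-0.012],[0,0,0],0.8],[[0,0,-0.01],[0,0,0],0.8],[[0,0,-0.005],[0,0,0],0.8],[[0,0,-0.002],[0,0,0],0.8],[[0,0,0],[0,0,0],0.8]]'
python3 -c "
from h import *
st()"
```

```text
clock: 50.35
position: [0.6145, 0.0101, 0.0297]
eef_rot: [-0.016, -3.14, -0.001]
contact_force: [0.3, -0.3, 2.6]
finger_gap: 0.177
t 50.35 p [614.5  10.1  29.7] jaw 89.4 tilt 0.12 F [ 0.3 -0.3  2.6] gap 15.1 q6 -0.11
level turn deg [-0.04 -0.11 -0.  ]
```

```bash
python3 -m crank '[[[0,0,0],[0,0,0],0],[[0,0,0],[0,0,0],0],[[0,0,0],[0,0,0],0],[[0,0,0.015],[0,0,0],0],[[0,0,0.03],[0,0,0],0],[[0,0,0.03],[0,0,0],0],[[-0.008,-0.02,0.008],[0,0,0],-0.4],[[-0.016,-0.04,0],[0,0,0],-0.4],[[-0.018,-0.045,0],[0,0,0],-0.4],[[-0.018,-0.045,0],[0,0,0],-0.4],[[-0.018,-0.045,0],[0,0,0],-0.4],[[-0.016,-0.045,0],[0,0,0],-0.4],[[-0.014,-0.035,0],[0,0,0],-0.4],[[-0.009,-0.02,0],[0,0,0],-0.4],[[-0.004,-0.01,0],[0,0,0],-0.4],[[-0.001,-0.003,0],[0,0,0],-0.4],[[0,0,0],[0,0,0],-0.4],[[0,0,0],[0,0,0],-0.4],[[0,0,0],[0,0,0],-0.4]]'
python3 -c "
from h import *
pins()"
```

```text
clock: 52.25
position: [0.4892, -0.3058, 0.1209]
eef_rot: [0.007, 3.134, -0.005]
contact_force: [1.1, -0.1, -0.1]
finger_gap: 0.706
t 52.25 p [ 489.2 -305.8  120.9] jaw 89.74 tilt 0.45 F [ 1.1 -0.1 -0.1] gap 60.0 q6 -0.7
level turn deg [0.17 0.42 0.  ]
px [598.  374.4] [16.  22.4] xy mm [624.  -79.4] off [134.8 226.4]
px [324.7 364.4] [18.4 23.1] xy mm [ 609.8 -300.6] off [120.5   5.2]
px [325.4 220.5] [23.9 25.7] xy mm [ 489.8 -300.6] off [0.6 5.2]
px [323.2 157.7] [17.9 26.6] xy mm [ 447.8 -302.1] off [-41.4   3.7]
```

```bash
python3 -m crank '[[[0.001,0.003,0],[0.1,0.3,0],-0.4],[[0.0002,0.001,0],[0,0,0],-0.4],[[0,0,0],[0,0,0],-0.4],[[0,0,-0.018],[0,0,0],-0.4],[[0,0,-0.02],[0,0,0],-0.4],[[0,0,-0.012],[0,0,0],-0.4],[[0,0,-0.005],[0,0,0],-0.4],[[0,0,0],[0,0,0],-0.4],[[0,0,0],[0,0,0],-0.4]]'
python3 -c "
from h import *
st()"
```

```text
clock: 53.2
position: [0.4924, -0.2995, 0.0655]
eef_rot: [0.001, 3.138, -0.004]
contact_force: [-0.0, -0.8, 0.4]
finger_gap: 0.7
t 53.2 p [ 492.4 -299.5   65.5] jaw 89.97 tilt 0.24 F [-0.  -0.8  0.4] gap 59.5 q6 -0.69
level turn deg [0.13 0.2  0.  ]
```

```bash
python3 -m crank '[[[-0.001,-0.001,0],[0.1,0.2,0],-0.4],[[0,-0.0003,0],[0,0,0],-0.4],[[0,0,0],[0,0,0],-0.4],[[0,0,-0.012],[0,0,0],-0.4],[[0,0,-0.013],[0,0,0],-0.4],[[0,0,-0.007],[0,0,0],-0.4],[[0,0,-0.003],[0,0,0],-0.4],[[0,0,0],[0,0,0],-0.4],[[0,0,0],[0,0,0],-0.4]]'
python3 -c "
from h import *
st()"
```

```text
clock: 54.1
position: [0.492, -0.3016, 0.0296]
eef_rot: [0.001, 3.14, -0.004]
contact_force: [0.2, -0.2, 0.2]
finger_gap: 0.701
t 54.1 p [ 492.  -301.6   29.6] jaw 89.96 tilt 0.18 F [ 0.2 -0.2  0.2] gap 59.6 q6 -0.69
level turn deg [0.14 0.12 0.  ]
```

```bash
python3 -m crank '[[[-0.0008,0.0003,0],[0.1,0.1,0],0.2],[[0,0,0],[0,0,0],0.6],[[0,0,0],[0,0,0],0.8],[[0,0,0],[0,0,0],0.8],[[0,0,0],[0,0,0],0.8],[[0,0,0],[0,0,0],0.8]]' 50
python3 -c "
from h import *
st()"
python3 -m crank '[[[0,0,0.01],[0,0,0],0.8],[[0,0,0.025],[0,0,0],0.8],[[0,0,0.03],[0,0,0],0.8],[[0,0,0.02],[0,0,0],0.8],[[0.004,0.02,0.004],[0,0,0],0.8],[[0.008,0.037,0],[0,0,0],0.8],[[0.009,0.042,0],[0,0,0],0.8],[[0.009,0.042,0],[0,0,0],0.8],[[0.007,0.032,0],[0,0,0],0.8],[[0.004,0.02,0],[0,0,0],0.8],[[0.002,0.01,0],[0,0,0],0.8],[[0.001,0.003,0],[0,0,0],0.8],[[0,0,0],[0,0,0],0.8],[[0,0,0],[0,0,0],0.8],[[0,0,0],[0,0,0],0.8]]' 50
python3 -c "
from h import *
align((535.3,-87))"
```

```text
clock: 54.7
position: [0.4917, -0.3018, 0.031]
eef_rot: [0.001, 3.14, -0.003]
contact_force: [0.8, -0.7, 0.2]
finger_gap: 0.181
t 54.7 p [ 491.7 -301.8   31. ] jaw 89.96 tilt 0.16 F [ 0.8 -0.7  0.2] gap 15.4 q6 -0.69
level turn deg [0.11 0.11 0.  ]
clock: 56.2
position: [0.5367, -0.0918, 0.1324]
eef_rot: [0.008, 3.133, -0.009]
contact_force: [0.2, -0.0, -0.8]
finger_gap: 0.176
t 56.2 p [536.7 -91.8 132.4] jaw 89.69 tilt 0.58 F [ 0.2 -0.  -0.8] gap 15.0 q6 -0.32
level turn deg [0.32 0.48 0.  ]
ring px [323.4 202.2] [25.2 48.8] mm [535.6 -87.7]
shift to TCP target [-0.4  4.4] to home dz -103.5
```

```bash
sed -i 's/ring(w,u,22,14); print("ring px"/ring(w,u,17,14); print("ring px"/' h.py; python3 -m crank '[[[0,0.003,0],[0.3,0.4,0],0.8],[[0,0.001,0],[0,0,0],0.8],[[0,0,0],[0,0,0],0.8],[[0,0,-0.013],[0,0,0],0.8],[[0,0,-0.018],[0,0,0],0.8],[[0,0,-0.013],[0,0,0],0.8],[[0,0,-0.005],[0,0,0],0.8],[[0,0,0],[0,0,0],0.8],[[0,0,0],[0,0,0],0.8]]'
python3 -c "
from h import *
align((535.6,-86.9))"
```

```text
clock: 57.15
position: [0.537, -0.0895, 0.0824]
eef_rot: [0.013, 3.14, -0.001]
contact_force: [-0.4, 0.3, 0.2]
finger_gap: 0.173
t 57.15 p [537.  -89.5  82.4] jaw 89.53 tilt 0.1 F [-0.4  0.3  0.2] gap 14.7 q6 -0.31
level turn deg [0.03 0.1  0.  ]
ring px [322.2 227.9] [29.9 31.8] mm [535.9 -86.5]
shift to TCP target [-0.4  2.2] to home dz -53.5
```

```bash
python3 -m crank '[[[0,0.0018,0],[0,0,0],0.8],[[0,0.0005,0],[0,0,0],0.8],[[0,0,0],[0,0,0],0.8],[[0,0,0],[0,0,0],0.8]]'
python3 -c "
from h import *
align((535.6,-86.9))"
```

```text
clock: 57.6
position: [0.5379, -0.0872, 0.0842]
eef_rot: [0.013, 3.137, -0.002]
contact_force: [0.1, 0.3, -0.5]
finger_gap: 0.179
t 57.6 p [537.9 -87.2  84.2] jaw 89.54 tilt 0.27 F [ 0.1  0.3 -0.5] gap 15.2 q6 -0.31
level turn deg [0.08 0.26 0.  ]
ring px [318.4 224.9] [29.2 31.5] mm [535.6 -86.5]
shift to TCP target [-1.3 -0.1] to home dz -55.3
```

```bash
python3 -m crank '[[[-0.0009,0.0002,-0.008],[0.1,0.2,0],0.8],[[0,0,-0.012],[0,0,0],0.8],[[0,0,-0.012],[0,0,0],0.8],[[0,0,-0.009],[0,0,0],0.8],[[0,0,-0.005],[0,0,0],0.8],[[0,0,-0.002],[0,0,0],0.8],[[0,0,0],[0,0,0],0.8]]'
python3 -c "
from h import *
st()"
```

```text
clock: 58.35
position: [0.536, -0.0868, 0.0307]
eef_rot: [-0.013, -3.14, -0.002]
contact_force: [0.7, 0.0, 0.5]
finger_gap: 0.176
t 58.35 p [536.  -86.8  30.7] jaw 89.53 tilt 0.1 F [0.7 0.  0.5] gap 15.0 q6 -0.31
level turn deg [-0.06 -0.08 -0.  ]
```

```bash
python3 -m crank '[[[0,0,0],[0,0,0],0],[[0,0,0],[0,0,0],0],[[0,0,0],[0,0,0],0],[[0,0,0.015],[0,0,0],0],[[0,0,0.03],[0,0,0],0],[[0,0,0.03],[0,0,0],0],[[-0.008,-0.02,0.008],[0,0,0],-0.4],[[-0.014,-0.036,0],[0,0,0],-0.4],[[-0.016,-0.041,0],[0,0,0],-0.4],[[-0.016,-0.04,0],[0,0,0],-0.4],[[-0.013,-0.034,0],[0,0,0],-0.4],[[-0.008,-0.02,0],[0,0,0],-0.4],[[-0.004,-0.01,0],[0,0,0],-0.4],[[-0.002,-0.004,0],[0,0,0],-0.4],[[0,0,0],[0,0,0],-0.4],[[0,0,0],[0,0,0],-0.4],[[0,0,0],[0,0,0],-0.4]]'
python3 -c "
from h import *
pins()"
```

```text
clock: 60.05
position: [0.4541, -0.297, 0.1225]
eef_rot: [0.005, 3.134, -0.006]
contact_force: [0.8, -0.3, 0.0]
finger_gap: 0.7
t 60.05 p [ 454.1 -297.   122.5] jaw 89.83 tilt 0.48 F [ 0.8 -0.3  0. ] gap 59.5 q6 -0.73
level turn deg [0.2  0.44 0.  ]
px [314.4 393.7] [ 9.5 21.7] xy mm [ 606.3 -299.9] off [152.2  -2.8]
px [594.9 316.9] [17.1 23.4] xy mm [533.8 -87.3] off [ 79.7 209.7]
px [312.5 214. ] [21.6 25.2] xy mm [ 450.7 -300.4] off [-3.4 -3.3]
```

```bash
python3 -m crank '[[[-0.0016,-0.0026,0],[0.2,0.4,0],-0.4],[[-0.0005,-0.0008,0],[0,0,0],-0.4],[[0,0,0],[0,0,0],-0.4],[[0,0,-0.018],[0,0,0],-0.4],[[0,0,-0.02],[0,0,0],-0.4],[[0,0,-0.013],[0,0,0],-0.4],[[0,0,-0.005],[0,0,0],-0.4],[[0,0,0],[0,0,0],-0.4],[[0,0,0],[0,0,0],-0.4]]'
python3 -c "
from h import *
st()"
```

```text
clock: 61.0
position: [0.4533, -0.2994, 0.0658]
eef_rot: [-0.0, 3.14, -0.001]
contact_force: [0.0, -0.8, 0.1]
finger_gap: 0.701
t 61.0 p [ 453.3 -299.4   65.8] jaw 90.01 tilt 0.1 F [ 0.  -0.8  0.1] gap 59.5 q6 -0.74
level turn deg [0.05 0.09 0.  ]
```

```bash
python3 -m crank '[[[-0.001,-0.001,0],[0,0.1,0],-0.4],[[-0.0003,-0.0003,0],[0,0,0],-0.4],[[0,0,0],[0,0,0],-0.4],[[0,0,-0.012],[0,0,0],-0.4],[[0,0,-0.013],[0,0,0],-0.4],[[0,0,-0.007],[0,0,0],-0.4],[[0,0,-0.003],[0,0,0],-0.4],[[0,0,0],[0,0,0],-0.4],[[0,0,0],[0,0,0],0.2],[[0,0,0],[0,0,0],0.6],[[0,0,0],[0,0,0],0.8],[[0,0,0],[0,0,0],0.8],[[0,0,0],[0,0,0],0.8],[[0,0,0],[0,0,0],0.8]]' 50
python3 -c "
from h import *
st()"
```

```text
clock: 62.4
position: [0.4532, -0.302, 0.0312]
eef_rot: [-0.0, 3.138, -0.007]
contact_force: [-0.1, -1.0, -0.4]
finger_gap: 0.181
t 62.4 p [ 453.2 -302.    31.2] jaw 90.0 tilt 0.33 F [-0.1 -1.  -0.4] gap 15.4 q6 -0.74
level turn deg [0.25 0.21 0.  ]
```

```bash
python3 -m crank '[[[0,0,0.01],[0.2,0.2,0],0.8],[[0,0,0.025],[0,0,0],0.8],[[0,0,0.03],[0,0,0],0.8],[[0,0,0.02],[0,0,0],0.8],[[0.004,0.02,0.004],[0,0,0],0.8],[[0.009,0.038,0],[0,0,0],0.8],[[0.011,0.044,0],[0,0,0],0.8],[[0.011,0.044,0],[0,0,0],0.8],[[0.011,0.044,0],[0,0,0],0.8],[[0.011,0.042,0],[0,0,0],0.8],[[0.008,0.033,0],[0,0,0],0.8],[[0.005,0.02,0],[0,0,0],0.8],[[0.003,0.01,0],[0,0,0],0.8],[[0.001,0.004,0],[0,0,0],0.8],[[0,0,0],[0,0,0],0.8],[[0,0,0],[0,0,0],0.8],[[0,0,0],[0,0,0],0.8]]' 50
python3 -c "
from h import *
align((525.3,1.6))"
```

```text
clock: 64.1
position: [0.5277, 0.0053, 0.1241]
eef_rot: [0.008, 3.14, -0.003]
contact_force: [0.4, 0.2, -0.3]
finger_gap: 0.177
t 64.1 p [527.7   5.3 124.1] jaw 89.7 tilt 0.17 F [ 0.4  0.2 -0.3] gap 15.0 q6 -0.14
level turn deg [0.12 0.12 0.  ]
ring px [312.5 204.6] [25.6 26.7] mm [525.2   1.6]
shift to TCP target [-1.4 -4.1] to home dz -95.2
```

```bash
python3 -m crank '[[[0,-0.0028,0],[0.1,0.1,0],0.8],[[0,-0.0008,0],[0,0,0],0.8],[[0,0,0],[0,0,0],0.8],[[0,0,-0.013],[0,0,0],0.8],[[0,0,-0.016],[0,0,0],0.8],[[0,0,-0.008],[0,0,0],0.8],[[0,0,-0.003],[0,0,0],0.8],[[0,0,0],[0,0,0],0.8],[[0,0,0],[0,0,0],0.8]]'
python3 -c "
from h import *
align((525.3,1.6))"
```

```text
clock: 65.05
position: [0.5282, -0.0012, 0.0839]
eef_rot: [0.014, 3.14, -0.001]
contact_force: [-0.5, 0.7, -0.8]
finger_gap: 0.182
t 65.05 p [528.2  -1.2  83.9] jaw 89.48 tilt 0.12 F [-0.5  0.7 -0.8] gap 15.4 q6 -0.15
level turn deg [0.04 0.11 0.  ]
ring px [321.6 223.8] [29.5 32.4] mm [525.    1.5]
shift to TCP target [-1.9  2.4] to home dz -55.0
```

```bash
python3 -m crank '[[[-0.0006,0.0016,0],[0,0.1,0],0.8],[[-0.0002,0.0005,0],[0,0,0],0.8],[[0,0,0],[0,0,0],0.8],[[0,0,0],[0,0,0],0.8]]'
python3 -c "
from h import *
st()"
```

```text
clock: 65.5
position: [0.5281, 0.0011, 0.0853]
eef_rot: [0.014, 3.139, -0.002]
contact_force: [0.6, -0.0, -0.9]
finger_gap: 0.181
t 65.5 p [528.1   1.1  85.3] jaw 89.49 tilt 0.15 F [ 0.6 -0.  -0.9] gap 15.3 q6 -0.15
level turn deg [0.06 0.14 0.  ]
```

```bash
python3 -m crank '[[[-0.0006,0,-0.008],[0,0.1,0],0.8],[[0,0,-0.012],[0,0,0],0.8],[[0,0,-0.012],[0,0,0],0.8],[[0,0,-0.01],[0,0,0],0.8],[[0,0,-0.005],[0,0,0],0.8],[[0,0,-0.002],[0,0,0],0.8],[[0,0,0],[0,0,0],0.8]]'
python3 -c "
from h import *
st()"
```

```text
clock: 66.2
position: [0.5264, 0.0012, 0.0309]
eef_rot: [-0.014, -3.14, 0.001]
contact_force: [0.2, 0.4, 0.5]
finger_gap: 0.18
t 66.2 p [526.4   1.2  30.9] jaw 89.49 tilt 0.1 F [0.2 0.4 0.5] gap 15.3 q6 -0.15
level turn deg [ 0.05 -0.09  0.  ]
```

Home. Release, lift, and back off for a last check of everything.

```bash
python3 -m crank '[[[0,0,0],[0,0,0],0],[[0,0,0],[0,0,0],0],[[0,0,0],[0,0,0],0],[[0,0,0.015],[0,0,0],0],[[0,0,0.03],[0,0,0],0],[[0,0,0.035],[0,0,0],0],[[0,-0.01,0.04],[0,0,0],-0.4],[[0.01,-0.015,0.04],[0,0,0],-0.4],[[0.015,-0.015,0.03],[0,0,0],-0.4],[[0.01,-0.005,0.015],[0,0,0],-0.4],[[0,0,0.005],[0,0,0],-0.4],[[0,0,0],[0,0,0],-0.4],[[0,0,0],[0,0,0],-0.4],[[0,0,0],[0,0,0],-0.4]]'
python3 - <<'E'
from h import *
w=pins(); c=grab('scene'); s=grab('side')
for k,n in ((c,'scene'),(s,'side')):
    h=cv2.cvtColor(k["bgr"],cv2.COLOR_BGR2HSV); m=cv2.inRange(h,(0,170,90),(6,255,255))|cv2.inRange(h,(174,170,90),(180,255,255))
    n_,l,t,ce=cv2.connectedComponentsWithStats(m); print(n,[(plane(k,ce[i],.061)[0,:2]*1e3).round(1).tolist() for i in range(1,n_) if t[i,4]>15])
a=cv2.resize(c["bgr"][190:320,250:470],(400,300),interpolation=cv2.INTER_CUBIC); b=cv2.resize(s["bgr"][170:310,200:380],(400,300),interpolation=cv2.INTER_CUBIC)
W=cv2.resize(w["bgr"],(480,300)); f=np.zeros((600,800,3),np.uint8); f[:300,:400]=a; f[:300,400:]=b; f[300:,:480]=W; cv2.imwrite('pics/end.png',f)
for n,p,a in (("jar",(443,222),(281,267)),("pad",(262,221),(297,184)),("tape",(291,259),(250,208))): pass
o=cv2.imread('pics/scene0.png'); d=cv2.absdiff(o,c["bgr"]).max(2); print("diff jar/tape/pad",[int(d[y0:y1,x0:x1].mean()) for x0,x1,y0,y1 in((425,460,215,265),(275,307,248,275),(250,275,212,232))])
E
```

```text
clock: 67.6
position: [0.5591, -0.044, 0.2509]
eef_rot: [0.012, 3.141, -0.002]
contact_force: [-1.0, -0.5, -0.9]
finger_gap: 0.7
t 67.6 p [559.1 -44.  250.9] jaw 89.57 tilt 0.09 F [-1.  -0.5 -0.9] gap 59.5 q6 -0.22
level turn deg [0.09 0.02 0.  ]
px [286.  233.6] [13.7 14.6] xy mm [623.2 -78.2] off [ 64.1 -34.2]
px [369.6 223.2] [13.8 15. ] xy mm [611.9  10.3] off [52.8 54.3]
px [ 79.1 223.1] [14.  17.1] xy mm [ 610.3 -300.1] off [  51.2 -256.1]
px [275.1 150.3] [15.3 16.2] xy mm [534.4 -85.9] off [-24.6 -41.9]
px [366.2 139.7] [10.4 14.8] xy mm [524.5   3.5] off [-34.5  47.5]
scene [[-721.9, 3775.2], [-524.7, 2870.1], [619.6, 17.3], [527.0, 4.7], [630.2, -74.4], [536.8, -85.8], [615.6, -297.3]]
side [[525.3, 2.0], [614.9, 10.7], [535.9, -85.6], [626.2, -78.9], [611.7, -301.2], [1380.3, 137.7]]
diff jar/tape/pad [1, 5, 9]
```

View pics/end.png

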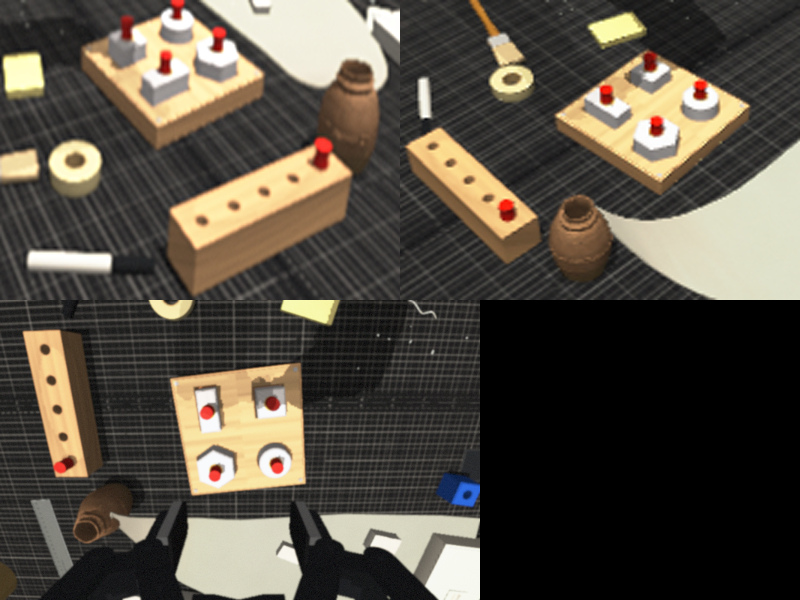

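```bash
python3 - <<'E'
from h import *
c=grab('scene'); s=grab('side')
def f(k):
    h=cv2.cvtColor(k["bgr"],cv2.COLOR_BGR2HSV); m=cv2.inRange(h,(0,150,60),(8,255,255))|cv2.inRange(h,(172,150,60),(180,255,255))
    n,l,t,ce=cv2.connectedComponentsWithStats(m); return [(ce[i],t[i]) for i in range(1,n) if t[i,4]>15]
A,B=f(c),f(s)
for n,x in dict(rack=(.611,-.301),hex=(.624,-.0786),round=(.6145,.011),oblong=(.5357,-.0865),square=(.5252,.0016)).items():
    r=[min(L,key=lambda q:np.linalg.norm(q[0]-proj(k,[[*x,.061]])[0])) for k,L in((c,A),(s,B))]
    p,e=two(c,r[0][0],s,r[1][0]); print(n,(p*1e3).round(1),round(e*1e3,1),"boxes",r[0][1][2:],r[1][1][2:])
E
```

```text
rack [ 613.  -301.1   63. ] 1.9 boxes [ 12  15 119] [ 8 10 61]
hex [627.2 -79.4  63.5] 2.1 boxes [ 8 10 56] [ 5  9 42]
round [615.6  10.6  64.6] 2.1 boxes [ 8 10 50] [ 6  9 41]
oblong [536.8 -86.3  61.3] 0.3 boxes [ 6 10 48] [ 6  9 40]
square [525.8   2.2  62.2] 0.4 boxes [ 6 10 49] [ 6  9 44]
```

```bash
python3 -c "
from cell import order
print(order.close_job())"
```

```text
the job is handed in; nothing more can be done
None
```

All four feet were on the table. Each is now in the nest of its own shape with a pin pushed home, and I handed the job in at about 68 s. pin3 is in the hex foot, pin2 in the round, pin1 in the oblong and pin0 in the square; pin4 stays in the rack as the spare.

**Feet:** before the pins went in, the wrist camera put every foot within about 1.5 mm of its nest centre.

**Pins:** the tool height at release matched the pick-up height within about 1 mm for all four. Triangulated head centres were at 61–65 mm, against 63 mm for the spare standing in the rack. That is within the noise of the measurement, so seating of the last 1–2 mm rests on the tool heights.

**Bystanders:** the jar, note pad and tape look unmoved in the last picture.

**What disagreed:**
- **Finger tips:** they lie about 25 mm behind the reported TCP. My first grasp on the square foot therefore shut just above it, without touching, and I gripped deeper from then on.
- **Head positions:** the cameras differed by a few millimetres, up to about 6 mm for the hex and round pins in the scene view. I put this down to the view angle and the calibration.

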